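# Roll a belt pulley up to the sprung stop of its rest

## Robot

A 6-joint arm with a two-finger parallel gripper is mounted at the origin on the work surface. World frame = base frame: x ahead of the robot, y to its left, z up, the work surface at z = 0. Lengths are in m, angles in rad, forces in N, time in s.
With the tool pointing down it reaches from about 0.25 to 0.725 m from the base axis. Payload 4 kg.
Tool frame: the origin (TCP) lies midway between the tips of the shut fingers; the grasp point (between the pads) lies 19 mm behind it; z points along the fingers, y is the direction in which the jaws open and shut (so a half turn about z gives the same grasp; the last joint's range is limited). The gripper opens to 85 mm and grips with 20 to 120 N. Pads are 22 mm wide; open, the fingers measure 114 mm over their backs; the gripper's body (76 mm by 85 mm) begins 54 mm behind the grasp point. The pads swing forward as they close: fully open they stand 13 mm farther back than shut.
Start: joints at [1.243, 0.241, 0.005, 1.335, 0, 1.571], TCP at [0.161, 0.473, 0.211] pointing down, gripper open.
Joint ranges: [-2.72, 2.72], [-1.05, 1.87], [-1.09, 1.28], [-1.99, 2.15], [-1.42, 1.44], [-3.14, 3.14]. Speed limits (rad/s): [2.79, 2.79, 3.14, 3.14, 3.14, 3.14].

## Interface

Orientations are given as a unit quaternion [x, y, z, w].
In Python, from workcell import bot, eyes, job gives the robot as it stands.
- The arm moves only by the shell command python3 -m crank 'ROWS'. ROWS is a JSON object of lists of equal length, an entry for each row: "dr": the turn, a rotation vector about the tool's x, y, z in rad, a list of three; "travel": the shift along the tool's x, y, z in m, a list of three; "hand": the finger opening in m, from 0 to 0.0854. In form: {"dr": [[wx, wy, wz], ...], "travel": [[x, y, z], ...], "hand": [hand, ...]}. A call has 1 to 10 rows; each row is the pose to reach, as a shift and turn from the pose commanded when the call began, along the tool's axes at that moment; what a row does not reach only later rows make up. A row lasts 1/8 s, in which the tool goes at most 62.5 mm and 10.7 degrees, less where a joint would pass 70% of its speed; a pose out of reach is approached as far as the arm can. A call with a gripper value outside its range is refused whole. The fingers move at their own pace and stop on an object; the grip force is fixed at half the most. Time passes only in rows, so rows that repeat a pose let the fingers close. It gives the time, the measured TCP pose, the force and the opening at its end, in the units of the state.
- bot.get_obs(): the state, without advancing time (a new reading comes with each control period).
- eyes.camera(name): name is "side" or "top" or "wrist"; returns a dict with "color" (420x560x3 uint8, red, green, blue), "K" (3x3 intrinsics, pixels), "R" (3x3) and "t" (3): a world point X has camera coordinates R X + t; the wrist camera has in their place "T_tool_cam" (4x4, takes a point from camera to tool coordinates, whose origin is the TCP and whose axes are the flange's). Camera axes: x right, y down, z forward; pixel columns grow to the right and rows downward; lengths in m; the calibration is good to about 2 mm. A picture is of the moment at which its call begins: read the wrist's pose just before it. There is no depth.
- job.job_done(): hands the job in, once; it reports no verdict.
The state is a dict: "clock": time; "joint_pos": joint angles; "joint_vel": joint speeds; "tau": joint torques, N m; "eef_pos": TCP position; "tool_rot": TCP orientation; "ft_force": force on the tool from outside, world axes, zero at the start; "ft_torque": the same for the moment, N m; "grip_width": finger opening in m.
Only numpy, scipy, OpenCV 4.12 (cv2) and the standard library are available. Lean on these libraries where they do the work, as an engineer would, in place of code of your own. Each camera call takes 0.05 s, during which the arm holds its last target.

## Task

The belt pulley standing on its rim on the workbench has to be parked in the wooden rolling rest. Set it straight in front of the lane (turn or shift it a little on the bench), then roll it on its rim (do not lift it off, drag it or let it fall over) up the little ramp and along the lane to the stop; then press it lightly and steadily, with about 6 N, against the stop's sprung rubber nose for about a second, never hard, and leave it standing there on its own against the nose. Leave the other things on the bench where they are.

Things in the scene. Friction and masses are not known exactly. Their poses are not given: they have to be found in the camera images.
- pulley: Metal belt pulley standing on its rim: 66 mm diameter, 30 mm wide, 0.34 to 0.56 kg, two bright flanges, 11 mm wide each, an 8 mm groove between. Origin at its centre, 33 mm above what it stands on; y = axle (level). x and z turn with it as it rolls; at the start z is up, x points level towards the rest, up to 0.3 rad off. Rolls freely, topples beyond 0.4 rad of lean; can be pinched over its width from above.
- paint_mark (a point): Red mark on the pulley's rim, 33 mm from its centre along its z axis, on top at the start; it goes round as the pulley rolls. Pushed from behind below centre height (finger tips leaning forward) the pulley rolls; pushed at or above centre height the rubbing of the fingers can brake it so that it skids.
- rest: Wooden rolling rest, fixed. Origin on the bench at the foot of its ramp, middle of the lane; x = rolling direction, y = left, z up. Lane 38 mm wide between kerbs (8 mm wide, 18 mm high) from x = 0 to 0.22 m. The pulley starts with its centre at x = -0.16 to -0.11 m, y within 20 mm, and has to be set straight onto the lane's line.
- mouth (a point): Middle of the mouth of the lane, on the bench at x = -0.05 m of the rest: from there the kerbs, 75 mm apart, narrow to 38 mm at the foot of the ramp.
- crest (a point): Crest of the lane's floor, at x = 0.05 m of the rest, 8 mm above the bench. The ramp climbs to it from 0 at x = 0; beyond it the floor falls steadily to 3 mm at x = 0.22 m, so past the crest the pulley runs on gently by itself and stays leaning against the nose.
- stop: Blue stop with a black rubber nose (34 mm wide, 18 to 54 mm above the bench) on a spindle. Origin on the bench, middle of the lane, x = 0.24 m of the rest, same axes. The spindle was left screwed out by an unmeasured amount: the nose's face lies 30 to 85 mm before the origin and must be seen or felt. It is sprung: 1 mm per 2.5 N, at most 8 mm. More than 12 N is too hard.
- post_face (a point): Where the spindle leaves the stop's post: 12.5 mm beyond the stop's origin, 36 mm above the bench. The post is 45 mm wide and 72 mm high.
- pine_block: a loose pine block 70 x 30 x 22 mm, lying flat beside the rolling lane; origin under its centre
- tape_roll: a red roll of tape, 56 mm across, 18 mm high, lying flat beside the rest; origin under its centre
- spare_pulley: a darker spare pulley, 60 mm across, 20 mm high, LYING FLAT beside the rest: not the one to move; origin under its centre
- glue: white glue bottle with an orange cap, 56 mm across, 150 mm tall; origin under its centre
- screwdriver: a screwdriver lying on the bench; origin under its middle
- offcuts: a pale wooden offcut 50 x 50 x 30 mm; origin under its centre
- pencil_cup: blue cup, 70 mm across, 90 mm tall; origin under its centre
There are look-alikes about, which are no part of the job. Of the things that look like the pulley, the largest one is meant.

How it is judged:
By the outcome, as a careful person would: the job done as asked, in the order asked, and still so for the second after the job is handed in, with the robot touching nothing.
It also fails if it takes over 64 s, if anything falls off the work surface, if the arm or the gripper's body presses on something with over 40 N, if the wrist force passes 120 N, or if a joint passes its speed limit or range.

## Working session

There is one attempt and no reset: what is moved stays moved. The work goes in short steps, Python scripts to look and compute and a shell command to move; the robot and the scene stay as the last step left them, time stands still between calls to the robot, and variables do not carry over. Pictures are saved under pics/ and viewed, and the job is handed in when it is done.

```bash
ls; mkdir -p pics
python3 - <<'E'
from workcell import bot,eyes,job
import cv2,json
import numpy as np
o=bot.get_obs();print(o)
for n in("side","top","wrist"):
    c=eyes.camera(n);cv2.imwrite(f"pics/a_{n}.png",c["color"][:,:,::-1]);print(n,{k:np.round(v,4).tolist() for k,v in c.items() if k!="color"})
E
```

```text
pics
{'clock': 0.0, 'joint_pos': array([1.24297429e+00, 2.41424402e-01, 3.72104768e-03, 1.33521261e+00,
       1.28581220e-05, 1.57079640e+00]), 'joint_vel': array([-0.00011234, -0.00052646,  0.00024167, -0.00082684,  0.00090037,
       -0.00011681]), 'tau': array([-1.27151266e-03, -3.72316968e+01,  2.52408564e+01,  1.68781599e-02,
       -1.45733711e-04,  3.28993579e-06]), 'eef_pos': array([0.16076743, 0.47272874, 0.2103061 ]), 'tool_rot': array([ 1.63177995e-01,  9.86596077e-01, -1.04456522e-03, -1.79282111e-04]), 'ft_force': array([0.14711233, 0.17767546, 0.17215217]), 'ft_torque': array([-0.03316156, -0.02248071,  0.03533025]), 'grip_width': 0.08549877244361388}
side {'K': [[438.2409, 0.0, 278.1582], [0.0, 438.2409, 212.0533], [0.0, 0.0, 1.0]], 'R': [[0.8765, -0.481, 0.0193], [-0.3021, -0.5808, -0.7559], [0.3748, 0.6567, -0.6544]], 't': [-0.4673, 0.1846, 0.8608]}
top {'K': [[469.0836, 0.0, 285.9056], [0.0, 469.0836, 208.7327], [0.0, 0.0, 1.0]], 'R': [[-0.0085, -1.0, -0.0035], [-0.9857, 0.009, -0.168], [0.168, 0.002, -0.9858]], 't': [-0.0496, 0.5266, 1.0964]}
wrist {'K': [[298.8215, 0.0, 280.3748], [0.0, 298.8215, 213.118], [0.0, 0.0, 1.0]], 'T_tool_cam': [[0.0001, -0.9512, -0.3085, 0.0792], [1.0, 0.0003, -0.0006, 0.0017], [0.0007, -0.3085, 0.9512, -0.1622], [0.0, 0.0, 0.0, 1.0]]}
```

View pics/a_side.png

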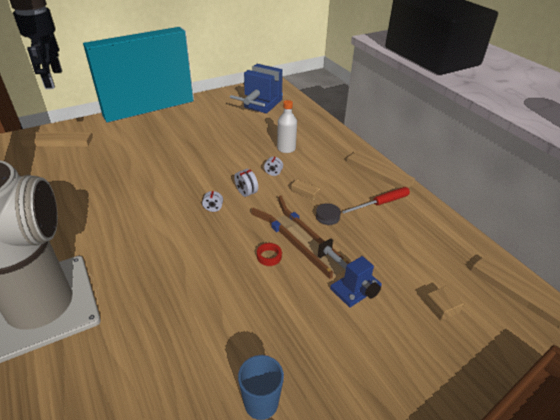

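View pics/a_top.png

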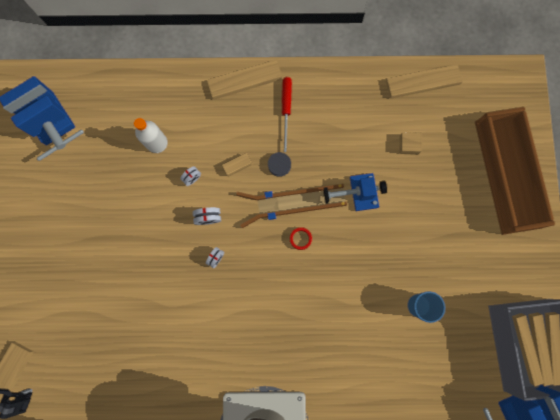

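View pics/a_wrist.png

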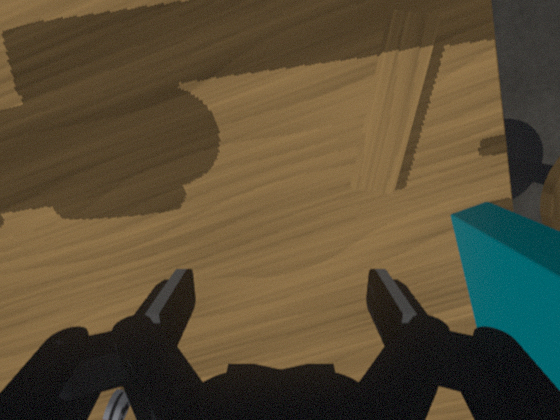

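Candidates that look like the pulley in the top view are at (190,176), (207,216) and (214,258); the middle one looks the largest and lies in front of the lane. The flat dark one at (279,164) is the spare. I'll confirm with an enlarged crop.

Run:
```python
import cv2,numpy as np
a=cv2.imread("pics/a_top.png")[150:290,170:400]
b=cv2.imread("pics/a_side.png")[145:305,195:385]
cv2.imwrite("pics/b_top.png",cv2.resize(a,None,fx=3.4,fy=3.4,interpolation=cv2.INTER_CUBIC))
cv2.imwrite("pics/b_side.png",cv2.resize(b,None,fx=3.7,fy=3.7,interpolation=cv2.INTER_CUBIC))
```

```text
(no output)
```

View pics/b_top.png

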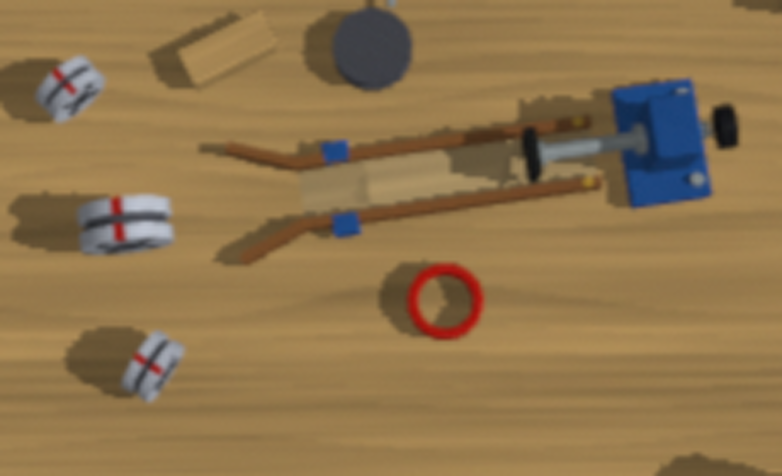

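View pics/b_side.png

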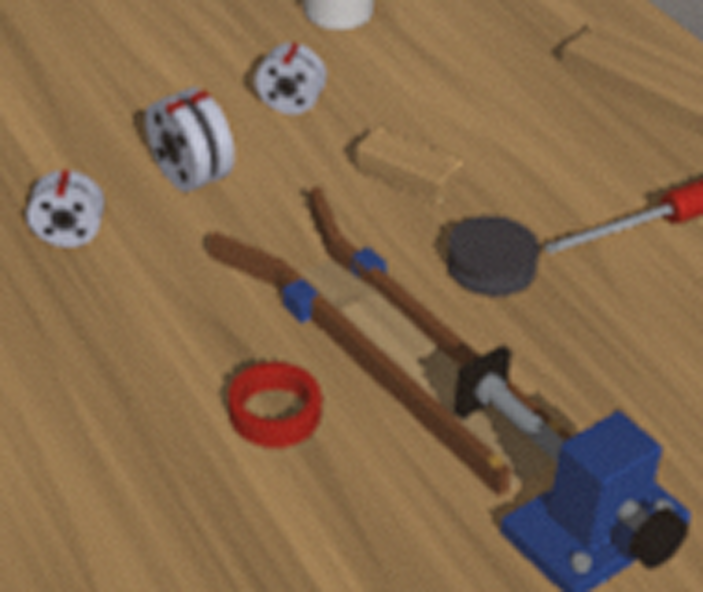

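Confirmed: the middle one (crop ~(125,222)) is clearly larger than the two decoys and stands at the mouth. Now I'll cast rays for a first estimate.

```bash
cat > h.py <<'E'
import numpy as np,cv2
from scipy.spatial.transform import Rotation as Ro
from workcell import bot,eyes,job
def campose(n,c,o=None):
    if n=="wrist":
        T=np.eye(4);T[:3,:3]=Ro.from_quat(o["tool_rot"]).as_matrix();T[:3,3]=o["eef_pos"]
        M=T@np.array(c["T_tool_cam"]);return M[:3,:3],M[:3,3]
    R=np.array(c["R"]);return R.T,-R.T@np.array(c["t"])
def ray(P,c,uv,z):
    A,C=P;d=A@np.linalg.solve(np.array(c["K"]),[uv[0],uv[1],1.]);return C+d*(z-C[2])/d[2]
def proj(P,c,X):
    A,C=P;q=np.array(c["K"])@(A.T@(np.array(X)-C));return q[:2]/q[2]
def shot(n,name):
    o=bot.get_obs();c=eyes.camera(n);cv2.imwrite(f"pics/{name}.png",c["color"][:,:,::-1]);return o,c,campose(n,c,o)
def tool(o,dw): return Ro.from_quat(o["tool_rot"]).as_matrix().T@np.array(dw)
E
python3 - <<'E'
from h import *
o,c,P=shot("top","c_top")
f=lambda u,v,z:np.round(ray(P,c,(170+(u+.5)/3.4-.5,150+(v+.5)/3.4-.5),z),4)
for n,u,v,z in [("Lk0",300,160,.018),("Lk1",590,122,.018),("Rk0",310,222,.018),("Rk1",598,182,.018),("crestL",365,160,.008),("crestR",369,200,.008),("footL",301,175,0),("footR",304,210,0),("noseTop",531,155,.045),("post",640,138,.036),("baseTL",612,90,.01),("pulTop0",80,222,.05),("mark",117,218,.066),("groL",80,226,.06),("groR",170,214,.06),("mL",203,148,.018),("mR",222,258,.018)]: print(n,f(u,v,z))
E
```

```text
Lk0 [0.5618 0.0156 0.018 ]
Lk1 [ 0.5884 -0.1984  0.018 ]
Rk0 [0.5156 0.0082 0.018 ]
Rk1 [ 0.5434 -0.203   0.018 ]
crestL [ 0.5634 -0.032   0.008 ]
crestR [ 0.5332 -0.0348  0.008 ]
footL [0.554 0.016 0.   ]
footR [0.5275 0.0137 0.    ]
noseTop [ 0.5586 -0.1521  0.045 ]
post [ 0.5722 -0.2321  0.036 ]
baseTL [ 0.6144 -0.2165  0.01  ]
pulTop0 [0.512  0.1699 0.05  ]
mark [0.5121 0.1408 0.066 ]
groL [0.5076 0.1678 0.06  ]
groR [0.5156 0.1045 0.06  ]
mL [0.5715 0.0871 0.018 ]
mR [0.4896 0.0723 0.018 ]
```

```bash
python3 -m crank '{"dr":[[0,0,1.117],[0,0,1.117],[0,0,1.117],[0,0,1.117],[0,0,1.117],[0,0,1.117],[0,0,1.117],[0,0,1.117],[0,0,1.117],[0,0,1.117]],"travel":[[-0.452,-0.198,-0.04],[-0.452,-0.198,-0.04],[-0.452,-0.198,-0.04],[-0.452,-0.198,-0.04],[-0.452,-0.198,-0.04],[-0.452,-0.198,-0.04],[-0.452,-0.198,-0.04],[-0.452,-0.198,-0.04],[-0.452,-0.198,-0.04],[-0.452,-0.198,-0.04]],"hand":[0.085,0.085,0.085,0.085,0.085,0.085,0.085,0.085,0.085,0.085]}'
python3 - <<'E'
from h import *
o,c,P=shot("wrist","d_w")
print(o["clock"],o["eef_pos"],o["tool_rot"],o["joint_pos"])
E
```

```text
clock: 1.45
eef_pos: [0.5246, 0.1403, 0.2506]
tool_rot: [0.661, 0.75, -0.001, -0.001]
ft_force: [0.3, 0.1, -0.0]
grip_width: 0.085
1.45 [0.52462839 0.1403112  0.25064116] [ 6.61418436e-01  7.50016661e-01 -5.10269722e-04 -6.32589762e-04] [2.61041561e-01 3.16864476e-01 2.09977835e-01 1.46546016e+00
 4.88082704e-04 1.70645855e+00]
```

View pics/d_w.png

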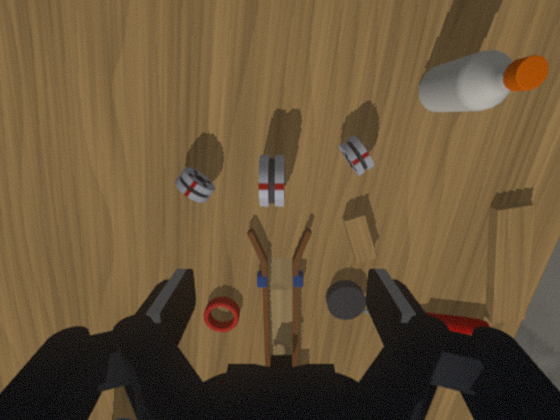

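Run:
```python
import cv2
a=cv2.imread("pics/d_w.png")[140:360,230:340]
cv2.imwrite("pics/d_c.png",cv2.resize(a[:110],None,fx=5.4,fy=5.4,interpolation=cv2.INTER_CUBIC))
cv2.imwrite("pics/d_c2.png",cv2.resize(a[80:],None,fx=4.2,fy=4.2,interpolation=cv2.INTER_CUBIC))
```

```text
(no output)
```

View pics/d_c.png

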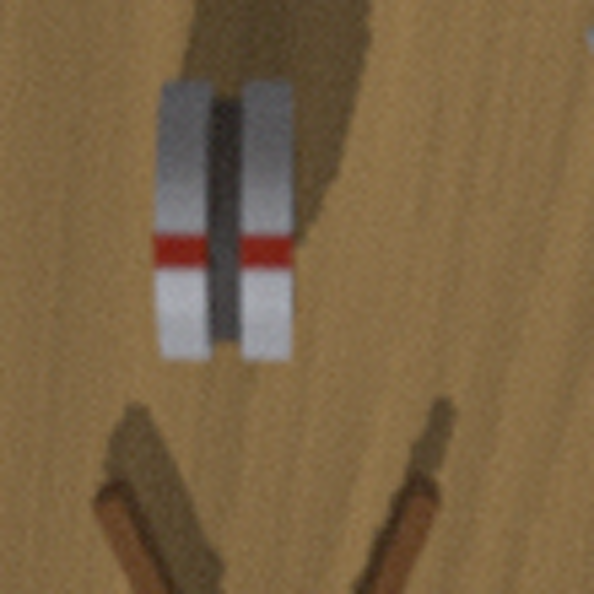

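View pics/d_c2.png

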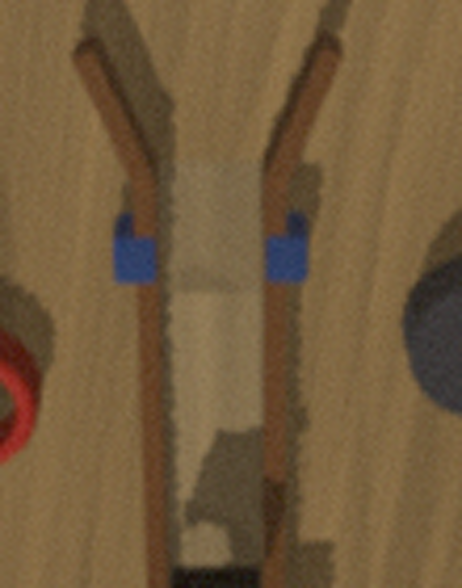

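```bash
cat > m.py <<'E'
from h import *
E
python3 - <<'E'
from h import *
o=bot.get_obs();c=eyes.camera("wrist");P=campose("wrist",c,o)
print(P[1])
f=lambda u,v,z:ray(P,c,(230+(u+.5)/5.4-.5,140+(v+.5)/5.4-.5),z)
g=lambda u,v,z:ray(P,c,(230+(u+.5)/4.2-.5,220+(v+.5)/4.2-.5),z)
# lane
K={}
for n,a in dict(L0=(145,190),L1=(158,540),R0=(275,180),R1=(273,560)).items(): K[n]=g(*a,.018);print(n,K[n].round(4))
F=(g(175,160,0)+g(264,160,0))/2;Cr=(g(172,290,.008)+g(264,290,.008))/2
print("foot",F.round(4),"crest",Cr.round(4), "nose top", g(215,570,.054).round(4))
d=(K["L1"]-K["L0"])/np.linalg.norm(K["L1"]-K["L0"])+(K["R1"]-K["R0"])/np.linalg.norm(K["R1"]-K["R0"]);d/=np.linalg.norm(d);d[2]=0
print("dir",d,np.arctan2(d[1],d[0]), "indiv",[np.arctan2(*(K[a+"1"]-K[a+"0"])[1::-1]) for a in "LR"])
mid=sum(K.values())/4
l=np.array([-d[1],d[0],0])
org=mid+d*((F-mid)@d);org[2]=0
print("org",org.round(4),"foot y",(F-org)@l,"crest",((Cr-org)@d),((Cr-org)@l))
# pulley
for it in range(1):
    T=f(224,252,.066);ctr=T.copy();ctr[2]=.033
    for k in range(2):
        v=P[1]-ctr;h=v@d;z=v[2];D=np.hypot(h,z);phi=np.arctan2(z,h);al=np.arccos(.033/D)
        tp=[ctr+.033*(np.cos(phi+s*al)*d+np.sin(phi+s*al)*np.array([0,0,1])) for s in(1,-1)]
        zz=sorted([(t-ctr)@d for t in tp])
        back=min(tp,key=lambda t:(t-ctr)@d);fr=max(tp,key=lambda t:(t-ctr)@d)
        L=[f(163,82,back[2]),f(160,360,fr[2])];R=[f(293,82,back[2]),f(292,360,fr[2])]
        print("tan",back[2],fr[2],"L",L,"R",R)
        ctr=(L[0]+L[1]+R[0]+R[1])/4 ; 
        # along-lane centre: correct for tangents' offset
        off=((back-ctr)@d+(fr-ctr)@d)/2
        print("yaw",[np.arctan2(*(q[1]-q[0])[1::-1]) for q in(L,R)])
        ctr=T.copy();ctr[2]=.033
print("T",T,"rest xy",(T-org)@d,(T-org)@l)
E
```

```text
[0.51495482 0.22102996 0.41305324]
L0 [0.517  0.0112 0.018 ]
L1 [ 0.5386 -0.1386  0.018 ]
R0 [0.5617 0.0208 0.018 ]
R1 [ 0.5842 -0.1424  0.018 ]
foot [0.5426 0.0171 0.    ] crest [ 0.5484 -0.0316  0.008 ] nose top [ 0.5581 -0.1163  0.054 ]
dir [ 0.13998348 -0.99015384  0.        ] -1.4303515966093563 indiv [np.float64(-1.4273088957864148), np.float64(-1.4333942974322977)]
org [0.5392 0.0167 0.    ] foot y 0.0034358277663507227 crest 0.04910705503920105 0.002267721823730048
tan 0.029051544162625925 0.04244163402839655 L [array([0.49432199, 0.17124248, 0.02905154]), array([0.5012772 , 0.10734792, 0.04244163])] R [array([0.52466555, 0.17512048, 0.02905154]), array([0.53266379, 0.11136804, 0.04244163])]
yaw [np.float64(-1.4623687477842298), np.float64(-1.4459905024689348)]
tan 0.029051544162625925 0.04244163402839655 L [array([0.49432199, 0.17124248, 0.02905154]), array([0.5012772 , 0.10734792, 0.04244163])] R [array([0.52466555, 0.17512048, 0.02905154]), array([0.53266379, 0.11136804, 0.04244163])]
yaw [np.float64(-1.4623687477842298), np.float64(-1.4459905024689348)]
T [0.51349917 0.14099692 0.066     ] rest xy -0.1267178587066645 -0.008084697110765999
```

```bash
python3 -m crank '{"dr":[[0,0,0],[0,0,0],[0,0,0],[0,0,0],[0,0,0],[0,0,0],[0,0,0],[0,0,0]],"travel":[[0.002,-0.0113,0.03],[0.002,-0.0113,0.08],[0.002,-0.0113,0.13],[0.002,-0.0113,0.16],[0.002,-0.0113,0.19],[0.002,-0.0113,0.215],[0.002,-0.0113,0.229],[0.002,-0.0113,0.229]],"hand":[0.06,0.06,0.06,0.06,0.06,0.06,0.06,0.06]}'
python3 - <<'E'
from h import *
shot("top","e_t");o,c,P=shot("side","e_s");print(o["eef_pos"],o["grip_width"],o["ft_force"])
a=cv2.imread("pics/e_t.png")[150:290,170:400]
b=cv2.imread("pics/e_s.png")[125:285,165:355]
cv2.imwrite("pics/e.png",np.hstack([cv2.resize(x,(400,330),interpolation=cv2.INTER_CUBIC) for x in(a,b)]))
E
```

```text
clock: 2.55
eef_pos: [0.5125, 0.1416, 0.0217]
tool_rot: [0.661, 0.751, -0.001, -0.001]
ft_force: [1.5, -0.1, -0.2]
grip_width: 0.0604
[0.5134974  0.14160591 0.02258904] 0.06041566470152692 [-0.9327153 -0.5060996 -0.7461216]
```

View pics/e.png

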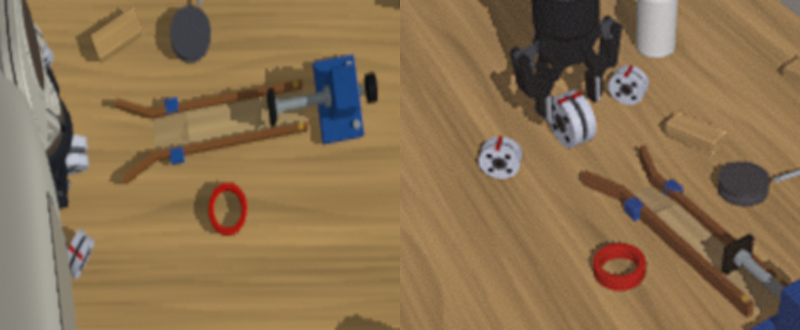

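```bash
python3 -m crank '{"dr":[[0,0,0],[0,0,0],[0,0,0],[0,0,0],[0,0,0],[0,0,0]],"travel":[[0,0,0],[0,0,0],[0,0,0],[0,0,0],[0,0,0],[0,0,0]],"hand":[0.045,0.036,0.032,0.028,0.028,0.028]}'
```

```text
clock: 3.4
eef_pos: [0.514, 0.141, 0.0227]
tool_rot: [0.661, 0.75, 0.0, 0.0]
ft_force: [-0.5, 0.0, 6.4]
grip_width: 0.0287
```

```bash
python3 -m crank '{"dr":[[0,0,-0.002],[0,0,-0.004],[0,0,-0.006],[0,0,-0.008],[0,0,-0.008],[0,0,-0.008],[0,0,-0.008]],"travel":[[0,0.002,0],[0,0.0045,0],[0,0.007,0],[0,0.009,0],[0,0.009,0],[0,0.009,0],[0,0.009,0]],"hand":[0.028,0.028,0.028,0.028,0.028,0.028,0.028]}'
python3 -m crank '{"dr":[[0,0,0],[0,0,0],[0,0,0],[0,0,0]],"travel":[[0,0,0],[0,0,0],[0,0,0],[0,0,0]],"hand":[0.034,0.042,0.06,0.06]}'
```

```text
clock: 4.28
eef_pos: [0.5148, 0.141, 0.0227]
tool_rot: [0.658, 0.753, -0.005, -0.005]
ft_force: [-18.3, -1.9, 23.7]
grip_width: 0.029
clock: 4.78
eef_pos: [0.5231, 0.1421, 0.022]
tool_rot: [0.658, 0.753, 0.0, 0.0]
ft_force: [0.7, 0.2, 0.6]
grip_width: 0.0598
```

```bash
python3 -m crank '{"dr":[[0,0,0],[0,0,0],[0,0,0],[0,0,0],[0,0,0],[0,0,0]],"travel":[[0,0,-0.02],[0,0,-0.06],[0,0,-0.11],[0,0,-0.16],[0,0,-0.16],[0,0,-0.16]],"hand":[0.06,0.06,0.06,0.085,0.085,0.085]}'
python3 - <<'E'
from h import *
o,c,P=shot("wrist","f_w");print(o["clock"],o["eef_pos"],o["tool_rot"])
shot("side","f_s");shot("top","f_t")
a=cv2.imread("pics/f_w.png")
cv2.imwrite("pics/f_c.png",cv2.resize(a[110:330,200:360],None,fx=2.7,fy=2.7,interpolation=cv2.INTER_CUBIC))
E
```

```text
clock: 5.52
eef_pos: [0.5225, 0.142, 0.1818]
tool_rot: [0.658, 0.753, -0.0, -0.0]
ft_force: [-0.3, -0.4, -1.3]
grip_width: 0.0847
5.525 [0.52254233 0.1420152  0.18180138] [ 6.58194723e-01  7.52847728e-01 -6.37080149e-05 -2.37516828e-05]
```

View pics/f_w.png

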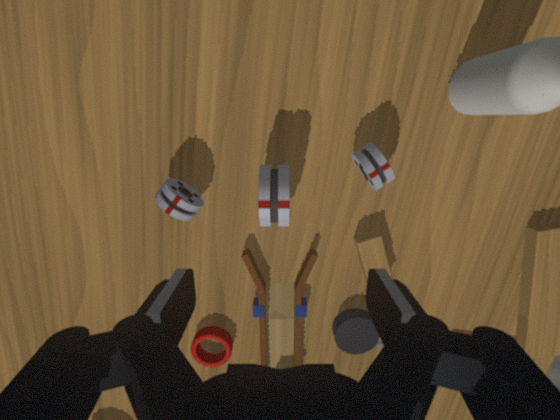

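View pics/f_c.png

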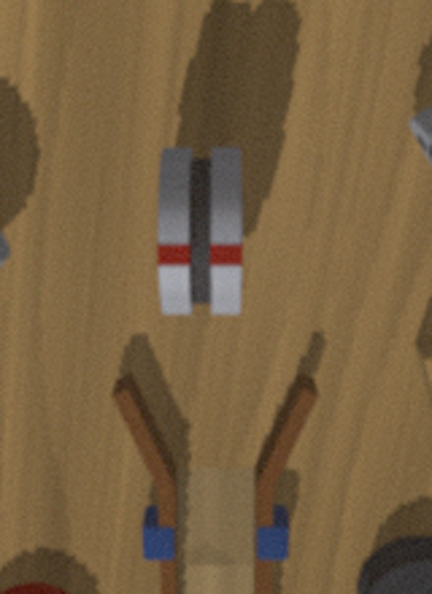

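```bash
cat > meas.py <<'E'
from h import *
def shape(img,P,c):
    pass
E
python3 - <<'E'
from h import *
o=bot.get_obs();c=eyes.camera("wrist");P=campose("wrist",c,o)
g=lambda u,v,z:ray(P,c,(200+(u+.5)/2.7-.5,110+(v+.5)/2.7-.5),z)
T=g(201,254,.066)
ends=[g(201,152,.029),g(202,308,.0424)]
tips=(g(124,387,.018)+g(308,387,.018))/2
k0=(g(163,470,.018)+g(271,470,.018))/2
k1=(g(173,585,.018)+g(264,585,.018))/2
print(o["eef_pos"],"T",T,"ends",ends,"\ntips",tips,"k0",k0,"k1",k1,"\n",tool(o,T-o["eef_pos"]),tool(o,tips-o["eef_pos"]),tool(o,k0-o["eef_pos"]),tool(o,k1-o["eef_pos"]))
t=cv2.imread("pics/f_t.png")[150:270,180:340];s=cv2.imread("pics/f_s.png")[125:285,165:355]
cv2.imwrite("pics/f_tc.png",cv2.resize(t,None,fx=5,fy=5,interpolation=cv2.INTER_CUBIC))
E
```

```text
[0.52154628 0.14176524 0.18036472] T [0.51578229 0.14121392 0.066     ] ends [array([0.51103248, 0.17135172, 0.029     ]), array([0.51932885, 0.11230503, 0.0424    ])] 
tips [0.53078543 0.06735608 0.018     ] k0 [0.5368131  0.02597401 0.018     ] k1 [ 0.54596361 -0.03658086  0.018     ] 
 [ 0.00027688 -0.00538467  0.1143842 ] [-0.07490074 -0.000213    0.16240142] [-0.11671711  0.00023314  0.16241936] [-0.17993368  0.00094602  0.16244634]
```

View pics/f_tc.png

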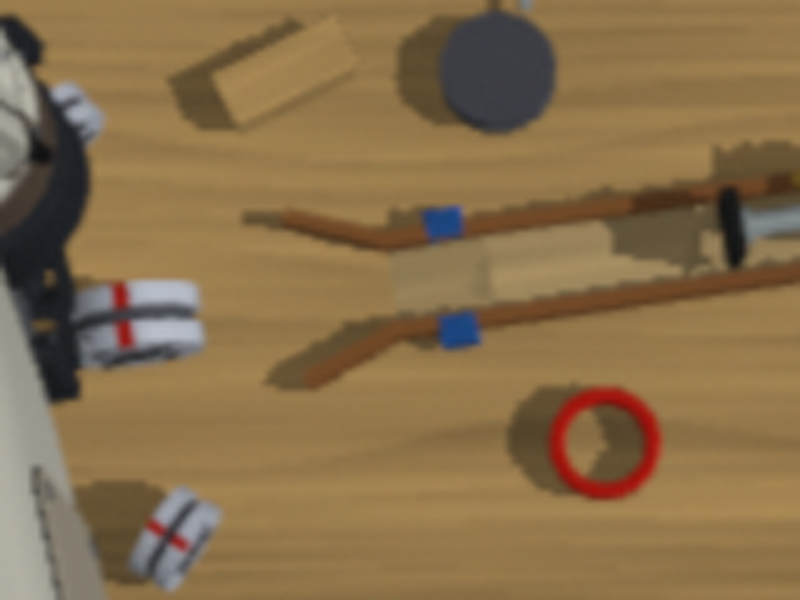

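```bash
python3 -m crank '{"dr":[[0,0,-0.007],[0,0,-0.007],[0,0,-0.007],[0,0,-0.007],[0,0,-0.007],[0,0,-0.007],[0,0,-0.007],[0,0,-0.007],[0,0,-0.007]],"travel":[[0,-0.0055,0.03],[0,-0.0055,0.08],[0,-0.0055,0.11],[0,-0.0055,0.14],[0,-0.0055,0.16],[0,-0.0055,0.17],[0,-0.0055,0.17],[0,-0.0055,0.17],[0,-0.0055,0.17]],"hand":[0.06,0.05,0.046,0.046,0.046,0.046,0.042,0.036,0.034]}'
python3 -m crank '{"dr":[[0,0,0],[0,0,0],[0,0,0],[0,0,0],[0,0,0],[0,0,0],[0,0,0],[0,0,0]],"travel":[[0,0.001,0],[0,0.002,0],[0,0.003,0],[0,0.004,0],[0,0.0045,0],[0,0.0045,0],[0,0.0045,0],[0,0.0045,0]],"hand":[0.034,0.034,0.034,0.034,0.034,0.032,0.0305,0.0305]}'
```

```text
clock: 6.85
eef_pos: [0.518, 0.1416, 0.0132]
tool_rot: [0.656, 0.755, 0.001, 0.001]
ft_force: [0.7, 0.5, -0.4]
grip_width: 0.0345
clock: 7.85
eef_pos: [0.5218, 0.142, 0.0119]
tool_rot: [0.656, 0.755, 0.0, 0.0]
ft_force: [-2.0, 0.2, -1.8]
grip_width: 0.0306
```

```bash
python3 -m crank '{"dr":[[0,0,0],[0,0,0],[0,0,0],[0,0,0],[0,0,0],[0,0,0],[0,0,0],[0,0,0]],"travel":[[0,0,0],[0,0,0],[0,0,-0.02],[0,0,-0.06],[0,0,-0.11],[0,0,-0.17],[0,0,-0.17],[0,0,-0.17]],"hand":[0.036,0.046,0.05,0.06,0.07,0.085,0.085,0.085]}'
python3 - <<'E'
from h import *
o,c,P=shot("wrist","g_w");print(o["clock"],o["eef_pos"],o["tool_rot"])
a=cv2.imread("pics/g_w.png")
cv2.imwrite("pics/g_c.png",cv2.resize(a[110:330,200:360],None,fx=2.7,fy=2.7,interpolation=cv2.INTER_CUBIC))
E
```

```text
clock: 8.85
eef_pos: [0.5219, 0.142, 0.1824]
tool_rot: [0.656, 0.755, 0.0, 0.0]
ft_force: [0.4, -0.8, -0.4]
grip_width: 0.0847
8.85 [0.52187315 0.14202418 0.1823609 ] [6.55550207e-01 7.55151360e-01 4.79927180e-04 3.44633240e-04]
```

View pics/g_c.png

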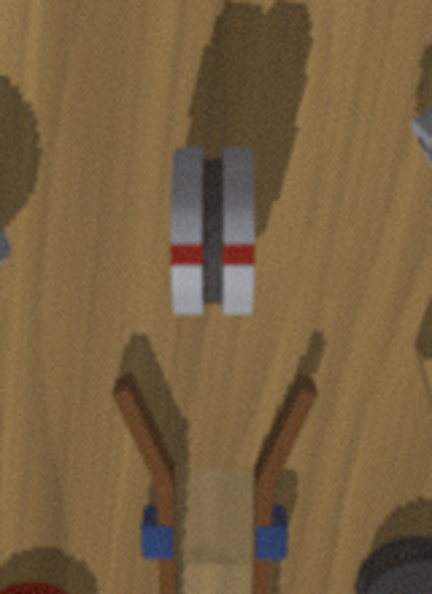

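```bash
python3 -m crank '{"dr":[[0,-0.1,0],[0,-0.2,0],[0,-0.3,0],[0,-0.35,0],[0,-0.35,0],[0,-0.35,0],[0,-0.35,0],[0,-0.35,0],[0,-0.35,0],[0,-0.35,0]],"travel":[[0.04,0.001,0],[0.075,0.001,0.0],[0.075,0.001,0.04],[0.075,0.001,0.08],[0.075,0.001,0.12],[0.075,0.001,0.145],[0.075,0.001,0.16],[0.075,0.001,0.167],[0.075,0.001,0.167],[0.075,0.001,0.167]],"hand":[0.04,0,0,0,0,0,0,0,0,0]}'
python3 - <<'E'
from h import *
o,c,P=shot("wrist","i_w");print(o["clock"],o["eef_pos"],o["tool_rot"],o["joint_pos"])
shot("side","i_s");shot("top","i_t")
b=cv2.imread("pics/i_s.png")[85:285,165:385]
cv2.imwrite("pics/i.png",np.hstack([cv2.resize(x,(400,360),interpolation=cv2.INTER_CUBIC) for x in(cv2.imread("pics/i_w.png"),b)]))
E
```

```text
clock: 10.15
eef_pos: [0.5129, 0.2168, 0.0163]
tool_rot: [0.646, 0.744, -0.113, 0.132]
ft_force: [0.9, 0.2, 0.7]
grip_width: -0.0002
10.15 [0.51290933 0.21676241 0.01627001] [ 0.6457777   0.74350475 -0.11313356  0.13180533] [ 5.81157126e-01  6.20658011e-01 -9.57638076e-04  1.10137528e+00
 -3.15488058e-01  2.03575230e+00]
```

View pics/i.png

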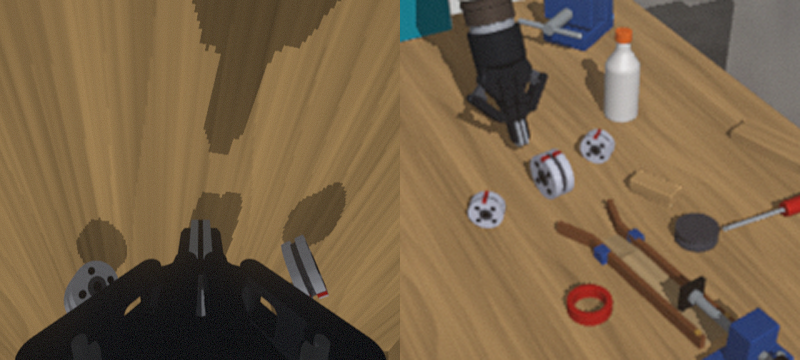

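```bash
python3 -m crank '{"dr":[[0,0,0],[0,0,0],[0,0,0],[0,0,0],[0,0,0],[0,0,0],[0,0,0],[0,0,0],[0,0,0],[0,0,0]],"travel":[[-0.0094,0,0.0034],[-0.0188,0,0.0069],[-0.0235,0,0.0086],[-0.0282,0,0.0103],[-0.0319,0,0.0117],[-0.0357,0,0.013],[-0.0394,0,0.0144],[-0.0432,0,0.0158],[-0.0469,0,0.0171],[-0.0507,0,0.0185]],"hand":[0,0,0,0,0,0,0,0,0,0]}'
python3 - <<'E'
from h import *
o,c,P=shot("top","j_t");print(o["clock"],o["eef_pos"],o["ft_force"])
shot("side","j_s")
a=cv2.imread("pics/j_t.png")[150:290,170:400]
b=cv2.imread("pics/j_s.png")[105:285,175:375]
cv2.imwrite("pics/j.png",np.hstack([cv2.resize(x,(400,360),interpolation=cv2.INTER_CUBIC) for x in(a,b)]))
E
```

```text
clock: 11.55
eef_pos: [0.5228, 0.1671, 0.018]
tool_rot: [0.646, 0.744, -0.109, 0.132]
ft_force: [-1.8, 11.6, 14.5]
grip_width: 0.0001
11.55 [0.52278483 0.16714743 0.01799649] [-1.83142538 11.62745843 14.45421378]
```

View pics/j.png

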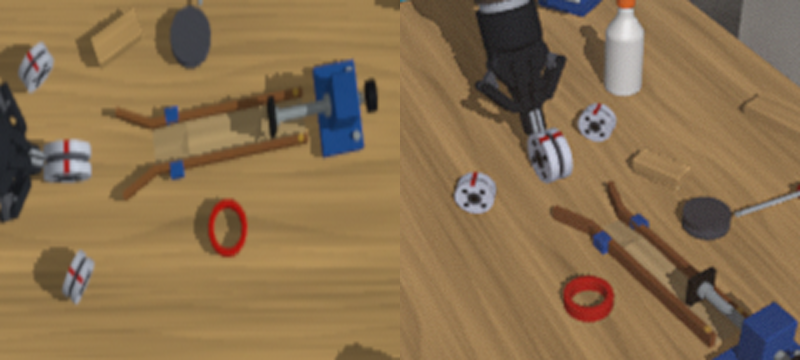

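Run:
```python
import cv2,numpy as np
a=cv2.imread("pics/j_t.png")[190:240,175:240];b=cv2.imread("pics/j_s.png")[135:200,220:300]
cv2.imwrite("pics/j2.png",np.hstack([cv2.resize(x,(400,360),interpolation=cv2.INTER_CUBIC) for x in(a,b)]))
```

```text
(no output)
```

View pics/j2.png

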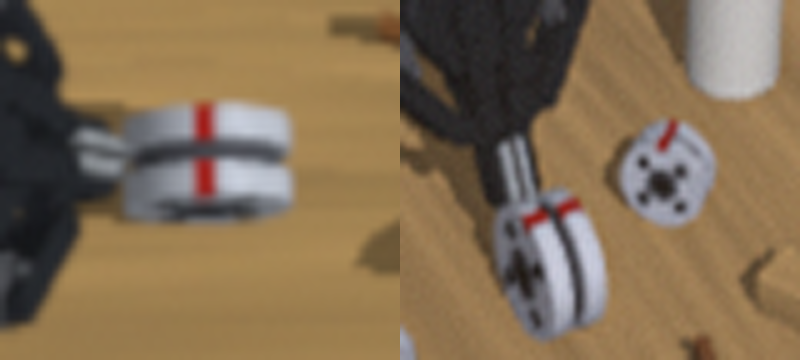

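The shut pads (about 8 mm together) go into the groove and jam there, since only the groove takes them. I'll back off and open the fingers slightly so that each one pushes on a flange.

```bash
python3 -m crank '{"dr":[[0,0,0],[0,0,0],[0,0,0],[0,0,0],[0,0,0],[0,0,0]],"travel":[[0.0047,0,-0.0017],[0.0141,0,-0.0051],[0.0282,0,-0.0103],[0.0282,0,-0.0103],[0.0282,0,-0.0103],[0.0282,0,-0.0103]],"hand":[0,0,0,0.014,0.014,0.014]}'
python3 - <<'E'
from h import *
o,c,P=shot("top","k_t");print(o["clock"],o["eef_pos"],o["ft_force"],o["grip_width"])
shot("side","k_s")
a=cv2.imread("pics/k_t.png")[190:240,175:240];b=cv2.imread("pics/k_s.png")[115:195,210:310]
cv2.imwrite("pics/k.png",np.hstack([cv2.resize(x,(400,360),interpolation=cv2.INTER_CUBIC) for x in(a,b)]))
E
```

```text
clock: 12.4
eef_pos: [0.5152, 0.1923, 0.015]
tool_rot: [0.646, 0.744, -0.115, 0.131]
ft_force: [0.1, -0.1, -0.0]
grip_width: 0.0139
12.4 [0.51524654 0.19227194 0.01498238] [ 0.13775513 -0.12472547 -0.0096171 ] 0.013921824040834417
```

View pics/k.png

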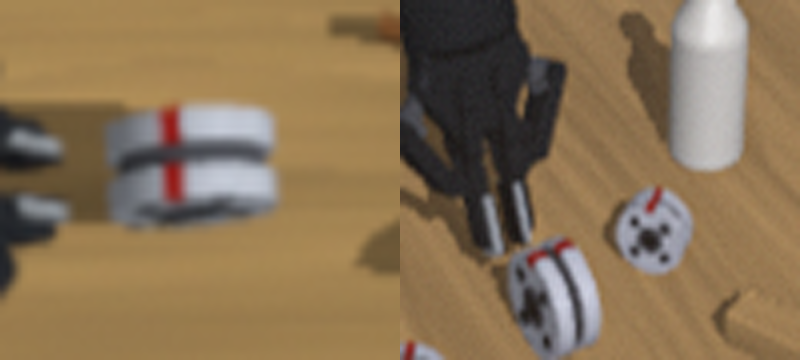

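```bash
python3 -m crank '{"dr":[[0,0,0],[0,0,0],[0,0,0],[0,0,0],[0,0,0],[0,0,0]],"travel":[[-0.0038,0,0.0014],[-0.0075,0,0.0027],[-0.0113,0,0.0041],[-0.015,0,0.0055],[-0.0188,0,0.0069],[-0.0225,0,0.0082]],"hand":[0.014,0.014,0.014,0.014,0.014,0.014]}'
python3 - <<'E'
from h import *
o,c,P=shot("top","l_t");print(o["clock"],o["eef_pos"],o["ft_force"],o["grip_width"])
shot("side","l_s")
a=cv2.imread("pics/l_t.png")[190:240,175:240];b=cv2.imread("pics/l_s.png")[115:195,210:310]
cv2.imwrite("pics/l.png",np.hstack([cv2.resize(x,(400,360),interpolation=cv2.INTER_CUBIC) for x in(a,b)]))
E
```

```text
clock: 13.25
eef_pos: [0.519, 0.1687, 0.0153]
tool_rot: [0.646, 0.744, -0.114, 0.132]
ft_force: [0.5, 1.0, 0.8]
grip_width: 0.0139
13.25 [0.51895686 0.16871655 0.01534929] [0.54788173 0.99534392 0.75851145] 0.013902960455103005
```

View pics/l.png

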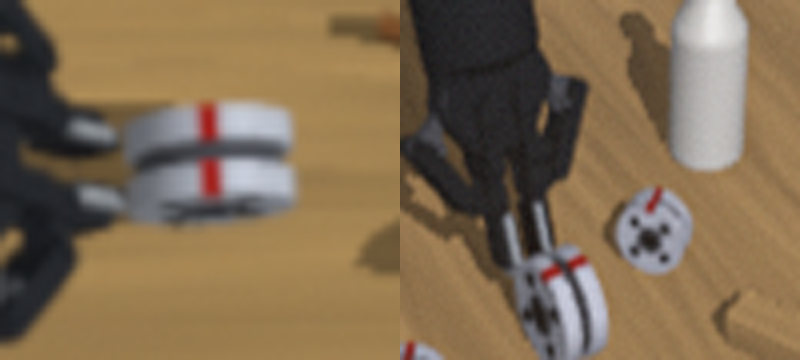

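```bash
python3 -m crank '{"dr":[[0,0,0],[0,0,0],[0,0,0],[0,0,0],[0,0,0],[0,0,0],[0,0,0],[0,0,0],[0,0,0],[0,0,0]],"travel":[[-0.0047,0,0.0017],[-0.0094,0,0.0034],[-0.0141,0,0.0051],[-0.0188,0,0.0069],[-0.0235,0,0.0086],[-0.0282,0,0.0103],[-0.0329,0,0.012],[-0.0376,0,0.0137],[-0.0423,0,0.0154],[-0.047,0,0.0172]],"hand":[0.014,0.014,0.014,0.014,0.014,0.014,0.014,0.014,0.014,0.014]}'
python3 - <<'E'
from h import *
o,c,P=shot("top","n_t");print(o["clock"],o["eef_pos"],o["ft_force"],o["grip_width"])
shot("side","n_s")
a=cv2.imread("pics/n_t.png")[180:240,185:265];b=cv2.imread("pics/n_s.png")[115:235,210:360]
cv2.imwrite("pics/n.png",np.hstack([cv2.resize(x,(400,340),interpolation=cv2.INTER_CUBIC) for x in(a,b)]))
E
```

```text
clock: 14.6
eef_pos: [0.5259, 0.1191, 0.0152]
tool_rot: [0.646, 0.744, -0.114, 0.131]
ft_force: [-0.7, 0.3, 0.5]
grip_width: 0.0137
14.6 [0.52591753 0.11907439 0.01520237] [-0.73308137  0.3080409   0.52314294] 0.013671060333950762
```

View pics/n.png

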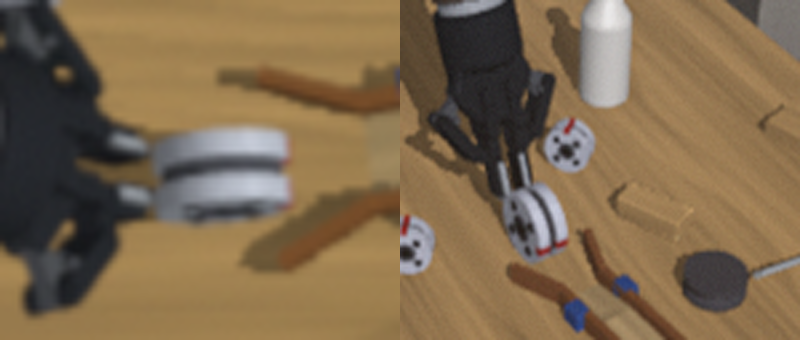

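```bash
python3 -m crank '{"dr":[[-0.004,0,-0.01],[-0.007,0,-0.02],[-0.01,0,-0.028],[-0.01,0,-0.028],[-0.01,0,-0.028],[-0.01,0,-0.028],[-0.01,0,-0.028],[-0.01,0,-0.028],[-0.01,0,-0.028]],"travel":[[-0.0047,0,0.0017],[-0.0094,0,0.0034],[-0.0141,0.0003,0.0051],[-0.0188,0.0006,0.0069],[-0.0235,0.0009,0.0086],[-0.0282,0.0012,0.0103],[-0.0329,0.0015,0.012],[-0.0376,0.0018,0.0137],[-0.0423,0.002,0.0154]],"hand":[0.014,0.014,0.014,0.014,0.014,0.014,0.014,0.014,0.014]}'
python3 - <<'E'
from h import *
o,c,P=shot("top","p_t");print(o["clock"],o["eef_pos"],o["ft_force"],o["grip_width"])
shot("side","p_s")
a=cv2.imread("pics/p_t.png")[180:240,200:280];b=cv2.imread("pics/p_s.png")[135:255,220:370]
cv2.imwrite("pics/p.png",np.hstack([cv2.resize(x,(400,340),interpolation=cv2.INTER_CUBIC) for x in(a,b)]))
E
```

```text
clock: 15.82
eef_pos: [0.5371, 0.0794, 0.0185]
tool_rot: [0.634, 0.754, -0.107, 0.133]
ft_force: [-5.2, 12.8, 16.8]
grip_width: 0.0136
15.825 [0.53711305 0.0793698  0.01846019] [-5.15433563 12.77786428 16.80157441] 0.01358522331299324
```

View pics/p.png

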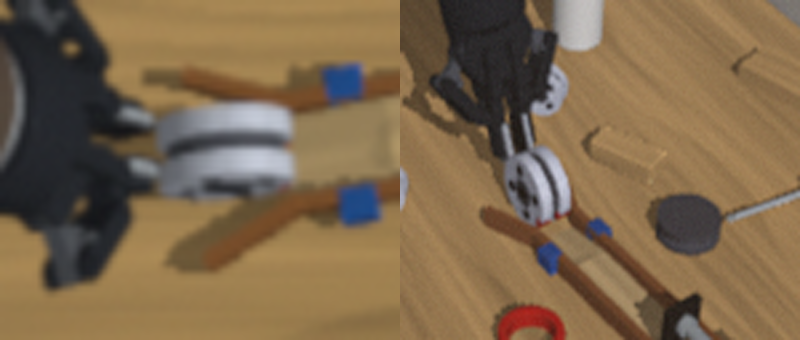

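Run:
```python
from h import *
o,c,P=shot("top","q_t");o2,c2,P2=shot("side","q_s")
d=np.array([.14,-.99,0]);org=np.array([.5392,.0167,0])
f=lambda u,v,z:ray(P,c,(200+(u+.5)/5-.5,180+(v+.5)/5.667-.5),z)
for u,v,z in [(155,152,.033),(293,138,.033),(224,145,.066)]:
    X=f(u,v,z);print(X.round(4),((X-org)@d).round(4))
print("tcp",o["eef_pos"],(o["eef_pos"]-org)@d,o["ft_force"])
for n,pp,cc in(("top",P,c),("side",P2,c2)): print(n,proj(pp,cc,o["eef_pos"]))
R=Ro.from_quat(o["tool_rot"]).as_matrix()
for dx in(-.011,.011):
  for zz in (0,-.03): print("side px pad edge",dx,zz,proj(P2,c2,o["eef_pos"]+R@[dx,0.007,zz]))
im=cv2.imread("pics/q_s.png")[135:195,235:310]
cv2.imwrite("pics/q.png",cv2.resize(im,None,fx=10,fy=10,interpolation=cv2.INTER_CUBIC))
```

```text
[0.5352 0.0817 0.033 ] -0.065
[0.5407 0.0138 0.033 ] 0.003
[0.532  0.0448 0.066 ] -0.0288
tcp [0.53716103 0.07863267 0.01849502] -0.061598799551537485 [-2.70147697 11.43772496 15.86045128]
top [232.55497574 206.61136612]
side [264.64978008 197.1946741 ]
side px pad edge -0.011 0 [269.37578306 197.02909508]
side px pad edge -0.011 -0.03 [266.86199094 186.12690102]
side px pad edge 0.011 0 [264.37788703 195.22313601]
side px pad edge 0.011 -0.03 [261.84524138 184.46801375]
```

View pics/q.png

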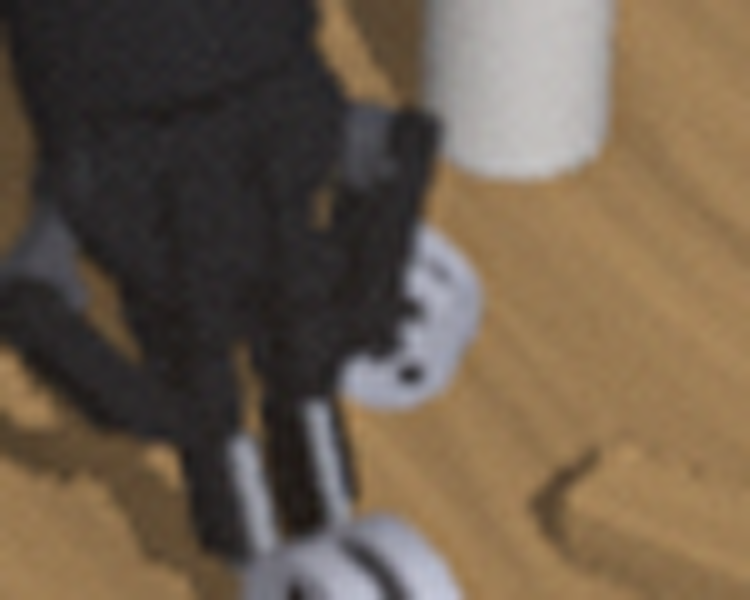

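```bash
python3 -m crank '{"dr":[[0,0,0],[0,0,0],[0,0,0],[0,-0.13,0],[0,-0.26,0],[0,-0.4,0],[0,-0.4,0],[0,-0.4,0]],"travel":[[0.0047,0,-0.0017],[0.0141,0,-0.0051],[0.0282,0,-0.0103],[0.0282,0,-0.0122],[0.0282,0,-0.0132],[0.0282,0,-0.0142],[0.0282,0,-0.0142],[0.0282,0,-0.0142]],"hand":[0.014,0.014,0.012,0.012,0.012,0.012,0.012,0.012]}'
python3 - <<'E'
from h import *
o,c,P=shot("top","r_t");print(o["clock"],o["eef_pos"],o["tool_rot"],o["ft_force"],o["grip_width"])
print("z",Ro.from_quat(o["tool_rot"]).as_matrix())
shot("side","r_s")
a=cv2.imread("pics/r_t.png")[180:240,200:280];b=cv2.imread("pics/r_s.png")[125:225,220:345]
cv2.imwrite("pics/r.png",np.hstack([cv2.resize(x,(400,340),interpolation=cv2.INTER_CUBIC) for x in(a,b)]))
E
```

```text
clock: 17.02
eef_pos: [0.5287, 0.1062, 0.0185]
tool_rot: [0.599, 0.712, -0.236, 0.28]
ft_force: [-0.3, 0.6, 0.2]
grip_width: 0.0121
17.025 [0.52867111 0.10617396 0.01852749] [ 0.59934675  0.71198841 -0.23590893  0.2796479 ] [-0.29912811  0.59010735  0.18116276] 0.01205798949773333
z [[-1.25161043e-01  9.85398760e-01  1.15429617e-01]
 [ 7.21513011e-01  1.70260886e-01 -6.71140973e-01]
 [-6.80994632e-01 -7.16733281e-04 -7.32288056e-01]]
```

View pics/r.png

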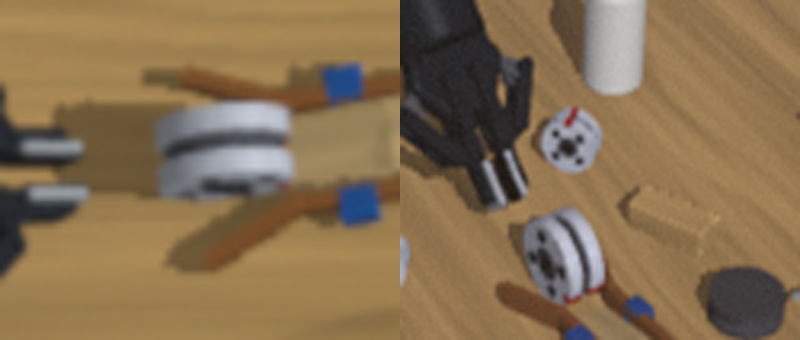

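```bash
python3 -m crank '{"dr":[[0,0,0],[0,0,0],[0,0,0],[0,0,0],[0,0,0],[0,0,0],[0,0,0]],"travel":[[-0.0073,-0.0033,0.0068],[-0.0146,-0.0036,0.0136],[-0.0183,-0.0038,0.017],[-0.022,-0.0039,0.0204],[-0.0256,-0.0041,0.0238],[-0.0293,-0.0042,0.0272],[-0.0329,-0.0044,0.0306]],"hand":[0.016,0.016,0.016,0.016,0.016,0.016,0.016]}'
python3 - <<'E'
from h import *
o,c,P=shot("top","s_t");print(o["clock"],o["eef_pos"],o["tool_rot"],o["ft_force"],o["grip_width"])
shot("side","s_s")
a=cv2.imread("pics/s_t.png")[180:240,200:280];b=cv2.imread("pics/s_s.png")[135:235,220:345]
cv2.imwrite("pics/s.png",np.hstack([cv2.resize(x,(400,340),interpolation=cv2.INTER_CUBIC) for x in(a,b)]))
E
```

```text
clock: 18.0
eef_pos: [0.5322, 0.0608, 0.0189]
tool_rot: [0.599, 0.712, -0.236, 0.28]
ft_force: [0.9, -0.3, 0.8]
grip_width: 0.0163
18.0 [0.53217792 0.06079935 0.01886033] [ 0.5993447   0.71176776 -0.23604217  0.2801012 ] [ 0.85477844 -0.3467158   0.77344663] 0.016348569255478635
```

View pics/s.png

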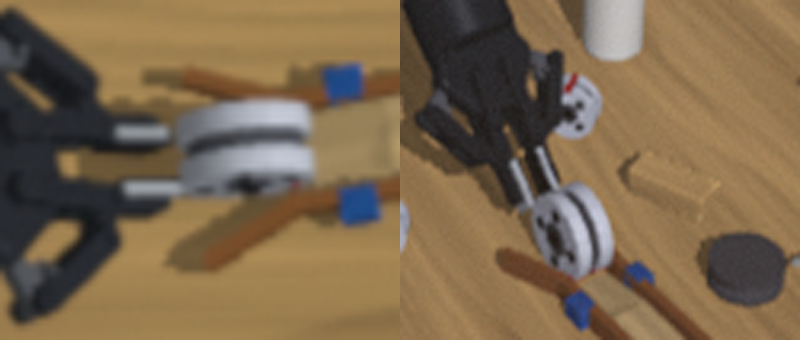

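```bash
python3 -m crank '{"dr":[[0,0,0],[0,0,0],[0,0,0],[0,0,0],[0,0,0],[0,0,0]],"travel":[[-0.0037,-0.0002,0.0034],[-0.0073,-0.0003,0.0068],[-0.0117,-0.0005,0.0095],[-0.016,-0.0006,0.0121],[-0.0203,-0.0008,0.0148],[-0.025,-0.0009,0.0171]],"hand":[0.016,0.016,0.016,0.016,0.016,0.016]}'
python3 - <<'E'
from h import *
o,c,P=shot("top","t_t");print(o["clock"],o["eef_pos"],o["tool_rot"],o["ft_force"],o["grip_width"])
shot("side","t_s")
a=cv2.imread("pics/t_t.png")[170:230,210:290];b=cv2.imread("pics/t_s.png")[145:245,230:355]
cv2.imwrite("pics/t.png",np.hstack([cv2.resize(x,(400,340),interpolation=cv2.INTER_CUBIC) for x in(a,b)]))
E
```

```text
clock: 18.85
eef_pos: [0.5376, 0.0349, 0.0276]
tool_rot: [0.598, 0.713, -0.233, 0.281]
ft_force: [-15.7, 24.2, 32.6]
grip_width: 0.016
18.85 [0.53759834 0.0349326  0.0275989 ] [ 0.5984703   0.71305931 -0.23323147  0.28103879] [-15.66270949  24.19695756  32.58516663] 0.016022419856488397
```

View pics/t.png

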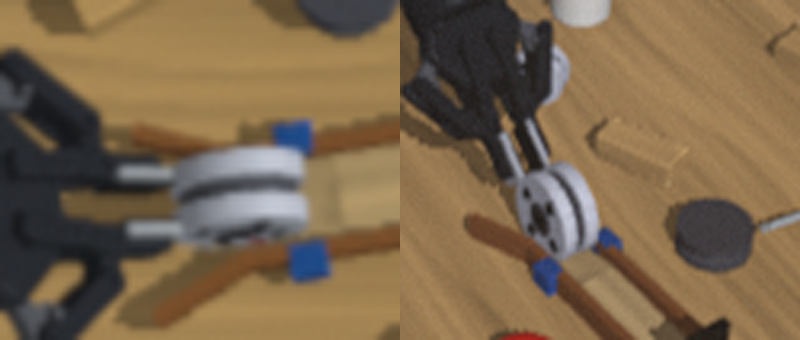

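Run:
```python
from h import *
o,c,P=shot("top","u_t");o2,c2,P2=shot("side","u_s")
d=np.array([.14,-.99,0]);l=np.array([.99,.14,0]);org=np.array([.5392,.0167,0])
print(o["clock"],o["ft_force"])
f=lambda u,v,z:ray(P,c,(210+(u+.5)/5-.5,170+(v+.5)/5.667-.5),z)
for n,u,v,z in [("rear",172,192,.033),("front",307,183,.033),("mid",240,187,.066)]:
    X=f(u,v,z);print(n,X.round(4),((X-org)@d).round(4),((X-org)@l).round(4))
e=o["eef_pos"]-org
print("tcp",e@d,e@l,e[2])
R=Ro.from_quat(o["tool_rot"]).as_matrix()
for y in(.008,-.008):
  for x in(0,-.011):
    for z in(0,-.02): print(y,x,z,"top",proj(P,c,o["eef_pos"]+R@[x,y,z]).round(1),"side",proj(P2,c2,o["eef_pos"]+R@[x,y,z]).round(1))
im=cv2.imread("pics/u_s.png")[165:225,250:325]
cv2.imwrite("pics/u.png",cv2.resize(im,None,fx=10,fy=10,interpolation=cv2.INTER_CUBIC))
im=cv2.imread("pics/u_t.png")[185:220,225:275]
cv2.imwrite("pics/u2.png",cv2.resize(im,None,fx=15,fy=15,interpolation=cv2.INTER_CUBIC))
```

```text
18.95 [-13.41963747  18.35787238  27.00424883]
rear [0.5422 0.0488 0.033 ] -0.0314 0.0075
front [ 0.5456 -0.0177  0.033 ] 0.0349 0.0015
mid [0.538  0.0132 0.066 ] 0.0033 -0.0017
tcp -0.017936250445210616 0.0009805043543837924 0.028133002858315072
0.008 0 0 top [249.4 202.4] side [275.7 202.9]
0.008 0 -0.02 top [243.4 202.4] side [272.3 195.4]
0.008 -0.011 0 top [252.4 201.3] side [277.8 202.2]
0.008 -0.011 -0.02 top [246.4 201.2] side [274.4 194.7]
-0.008 0 0 top [250.5 208.7] side [270.6 205.5]
-0.008 0 -0.02 top [244.5 208.7] side [267.1 198. ]
-0.008 -0.011 0 top [253.5 207.6] side [272.7 204.8]
-0.008 -0.011 -0.02 top [247.5 207.6] side [269.2 197.2]
```

View pics/u.png

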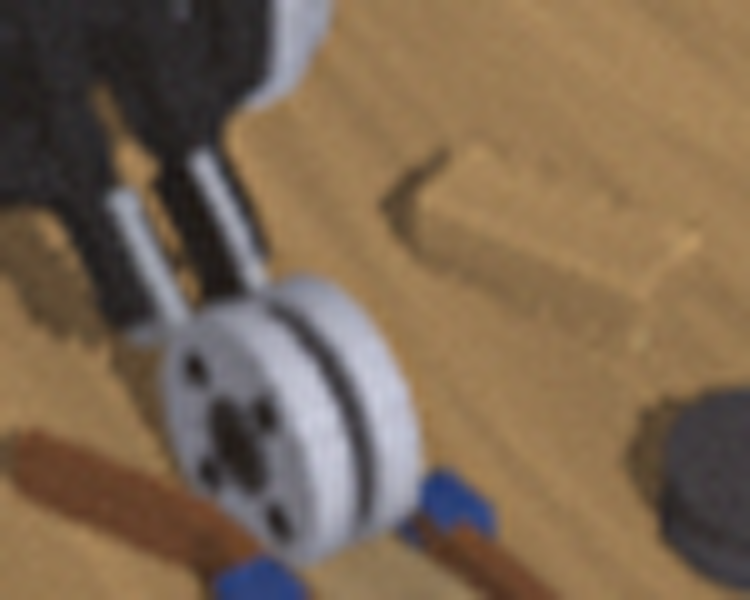

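View pics/u2.png

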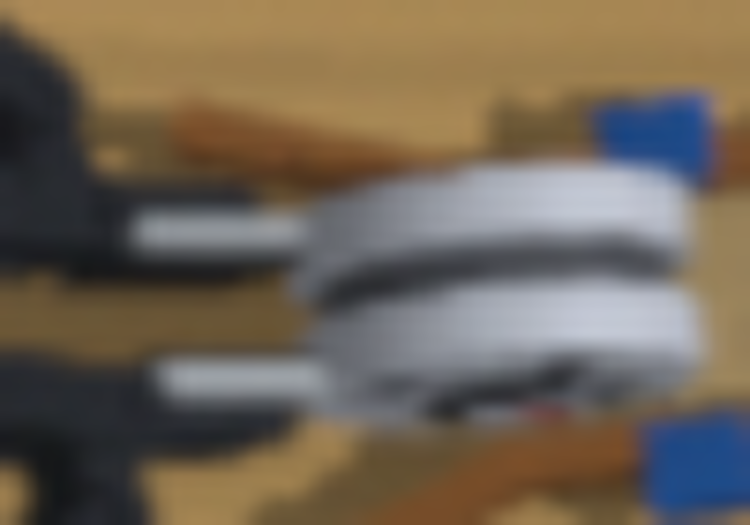

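Run:
```python
from h import *
c=eyes.camera("top");P=campose("top",c);c2=eyes.camera("side");P2=campose("side",c2)
E=np.array([0.52867,.10617,.01853]);q=[.59934675,.71198841,-.23590893,.2796479]
R=Ro.from_quat(q).as_matrix()
for y in(.006,-.006):
  for x in(-.011,.011):
    for z in(0,-.01):
      p=proj(P,c,E+R@[x,y,z]);s=proj(P2,c2,E+R@[x,y,z]);print(y,x,z,((p-[200,180])*[10,10]).round(),((s-[230,150])*[10,10]).round())
a=cv2.imread("pics/r_t.png")[180:240,200:280];b=cv2.imread("pics/r_s.png")[150:210,230:310]
cv2.imwrite("pics/v1.png",cv2.resize(a,None,fx=10,fy=10,interpolation=cv2.INTER_CUBIC))
cv2.imwrite("pics/v2.png",cv2.resize(b,None,fx=10,fy=10,interpolation=cv2.INTER_CUBIC))
```

```text
0.006 -0.011 0 [239. 266.] [305. 405.]
0.006 -0.011 -0.01 [207. 266.] [288. 369.]
0.006 0.011 0 [183. 288.] [268. 420.]
0.006 0.011 -0.01 [152. 288.] [252. 384.]
-0.006 -0.011 0 [246. 313.] [267. 422.]
-0.006 -0.011 -0.01 [215. 314.] [250. 386.]
-0.006 0.011 0 [191. 335.] [230. 437.]
-0.006 0.011 -0.01 [159. 335.] [214. 402.]
```

View pics/v1.png

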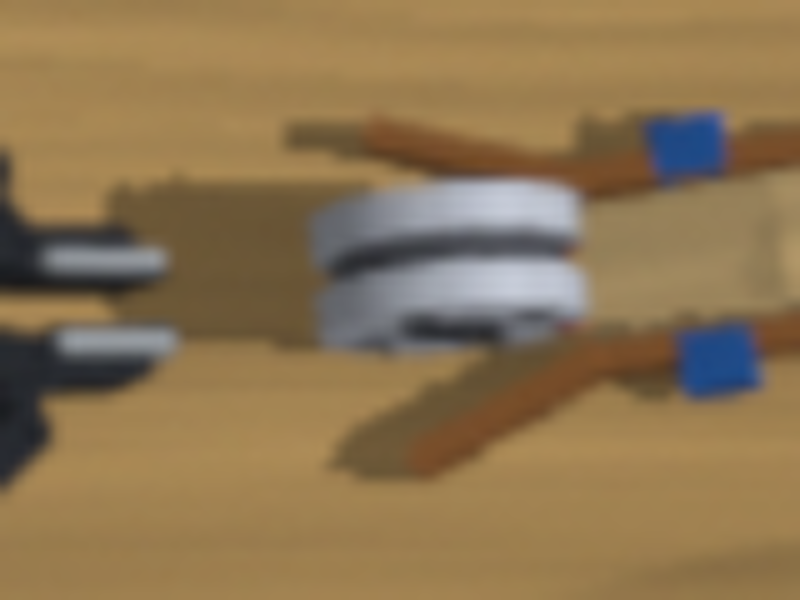

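View pics/v2.png

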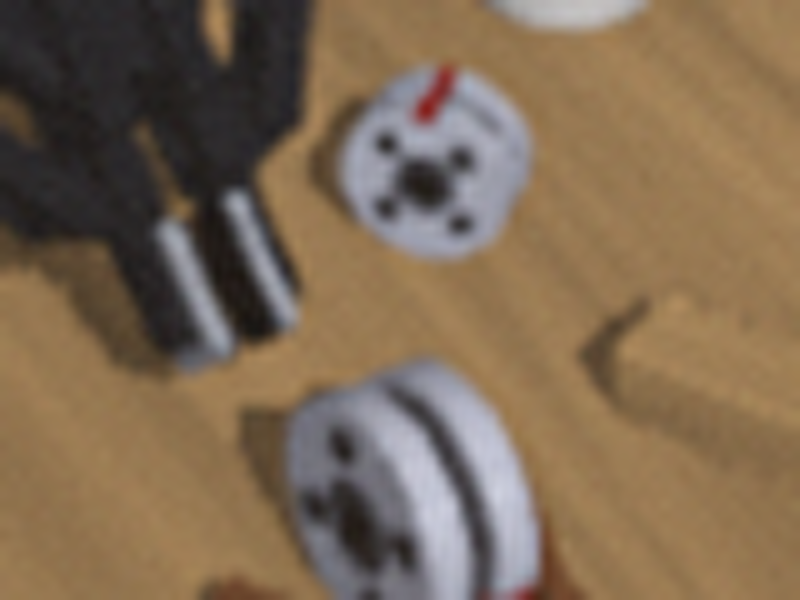

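The finger tips really sit about 20 mm behind the reported TCP (compare the tip pixels at (167,260) with the predicted (239,266)). So I was pushing above centre, which explains the jams. I'll back off, return to 0.35 rad of lean and go lower.

```bash
python3 -m crank '{"dr":[[0,0,0],[0,0,0],[0,0,0],[0,0.13,0],[0,0.26,0],[0,0.4,0],[0,0.4,0],[0,0.4,0]],"travel":[[0.0037,0.0002,-0.0034],[0.0147,0.0006,-0.0136],[0.033,0.0014,-0.0306],[0.033,0.0014,-0.0306],[0.033,0.0014,-0.0306],[0.033,0.0014,-0.0306],[0.033,0.0014,-0.0306],[0.033,0.0014,-0.0306]],"hand":[0.014,0.014,0.013,0.013,0.013,0.013,0.013,0.013]}'
python3 - <<'E'
from h import *
o,c,P=shot("top","w_t");print(o["clock"],o["eef_pos"],o["tool_rot"],o["ft_force"],o["grip_width"])
o2,c2,P2=shot("side","w_s")
R=Ro.from_quat(o["tool_rot"]).as_matrix();print(R)
for y in(.0065,-.0065):
    for z in(-.01,-.02): X=o["eef_pos"]+R@[-.011,y,z];print((proj(P,c,X)-[200,175])*10,(proj(P2,c2,X)-[235,145])*10)
a=cv2.imread("pics/w_t.png")[175:235,200:280];b=cv2.imread("pics/w_s.png")[145:205,235:315]
cv2.imwrite("pics/w1.png",cv2.resize(a,None,fx=10,fy=10,interpolation=cv2.INTER_CUBIC))
cv2.imwrite("pics/w2.png",cv2.resize(b,None,fx=10,fy=10,interpolation=cv2.INTER_CUBIC))
E
```

```text
clock: 20.15
eef_pos: [0.5296, 0.0758, 0.0229]
tool_rot: [0.634, 0.753, -0.113, 0.133]
ft_force: [-0.0, 0.5, 0.2]
grip_width: 0.013
20.15 [0.52964271 0.07582776 0.02287024] [ 0.6343892   0.75301356 -0.1131174   0.13313668] [-0.0331131   0.50895693  0.15793098] 0.012965919140877214
[[-0.15964994  0.98552749  0.05698654]
 [ 0.92528719  0.1695096  -0.33927881]
 [-0.34402836 -0.00143693 -0.93895816]]
[351.86628919 303.17977871] [312.50550187 485.87308114]
[333.66538878 298.85266544] [304.13958558 449.08509237]
[360.3466461  354.57372246] [270.48724598 505.675507  ]
[342.18052902 350.65971441] [261.91101806 468.74921268]
```

View pics/w1.png

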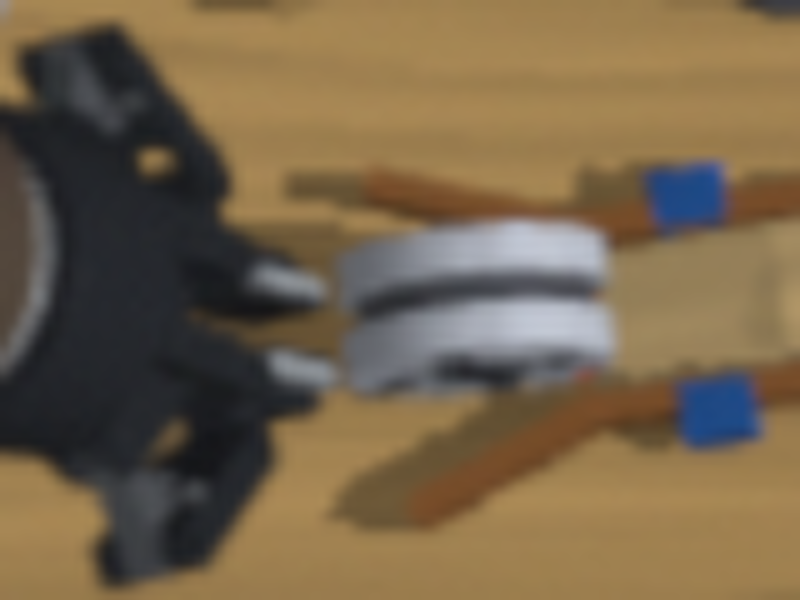

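View pics/w2.png

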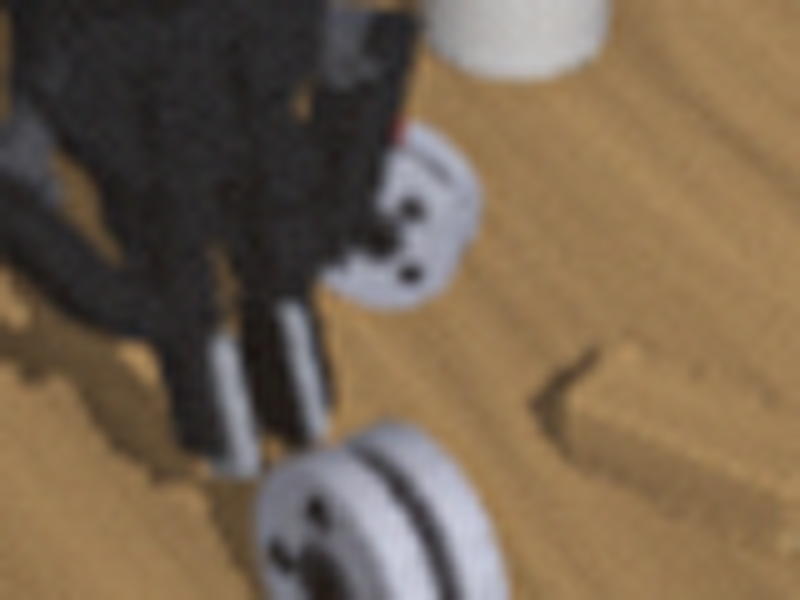

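```bash
python3 -m crank '{"dr":[[0,0,0],[0,0,0],[0,0,0],[0,0,0],[0,0,0]],"travel":[[0.0113,0.0034,-0.0041],[0.016,0.0034,0.0086],[0.0192,0.0034,0.0175],[0.0206,0.0034,0.0213],[0.0206,0.0034,0.0213]],"hand":[0.013,0.013,0.013,0.013,0.013]}'
python3 - <<'E'
from h import *
o,c,P=shot("top","x_t");print(o["clock"],o["eef_pos"],o["tool_rot"],o["ft_force"],o["grip_width"])
o2,c2,P2=shot("side","x_s")
a=cv2.imread("pics/x_t.png")[175:235,190:270];b=cv2.imread("pics/x_s.png")[145:205,235:315]
cv2.imwrite("pics/x.png",np.hstack([cv2.resize(x,(400,340),interpolation=cv2.INTER_CUBIC) for x in(a,b)]))
E
```

```text
clock: 20.88
eef_pos: [0.5308, 0.088, -0.0044]
tool_rot: [0.634, 0.753, -0.113, 0.133]
ft_force: [0.0, 0.1, -0.2]
grip_width: 0.0129
20.875 [ 0.53082292  0.08800453 -0.00436171] [ 0.63435714  0.75313248 -0.11291567  0.1327876 ] [ 0.00063363  0.0700267  -0.19069049] 0.01289466887575788
```

View pics/x.png

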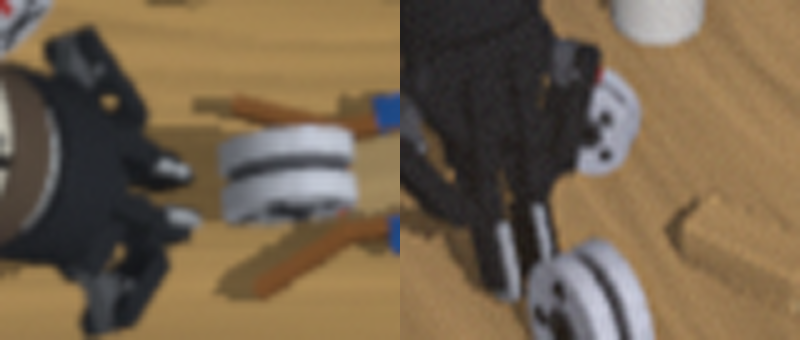

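```bash
python3 -m crank '{"dr":[[0,0,0],[0,0,0],[0,0,0],[0,0,0],[0,0,0],[0,0,0],[0,0,0]],"travel":[[-0.0094,-0.0003,0.0034],[-0.0141,-0.0005,0.0052],[-0.0188,-0.0006,0.0069],[-0.0225,-0.0007,0.0083],[-0.0263,-0.0008,0.0096],[-0.03,-0.001,0.011],[-0.0338,-0.0011,0.0124]],"hand":[0.013,0.013,0.013,0.013,0.013,0.013,0.013]}'
python3 - <<'E'
from h import *
o,c,P=shot("top","y_t");print(o["clock"],o["eef_pos"],o["ft_force"],o["grip_width"])
o2,c2,P2=shot("side","y_s")
a=cv2.imread("pics/y_t.png")[170:230,205:285];b=cv2.imread("pics/y_s.png")[155:230,240:340]
cv2.imwrite("pics/y.png",np.hstack([cv2.resize(x,(400,340),interpolation=cv2.INTER_CUBIC) for x in(a,b)]))
E
```

```text
clock: 21.85
eef_pos: [0.5364, 0.0525, -0.0038]
tool_rot: [0.634, 0.753, -0.112, 0.133]
ft_force: [0.2, 0.3, -0.3]
grip_width: 0.0127
21.85 [ 0.53643956  0.05253468 -0.00377549] [ 0.16874844  0.26470032 -0.34765196] 0.012673427996884364
```

View pics/y.png

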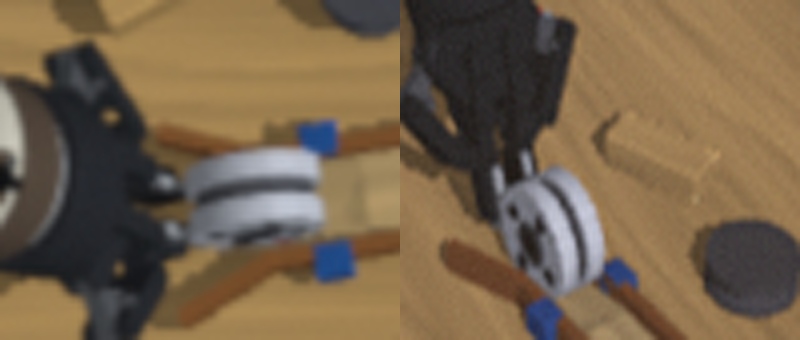

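```bash
python3 -m crank '{"dr":[[0,0,0],[0.002,0,0.005],[0.004,0,0.01],[0.005,0,0.014],[0.007,0,0.019],[0.007,0,0.019],[0.007,0,0.019],[0.007,0,0.019]],"travel":[[-0.0042,-0.0001,0.0003],[-0.0083,-0.0002,0.0005],[-0.0125,-0.0004,0.0007],[-0.0167,-0.0005,0.001],[-0.0208,-0.0006,0.0012],[-0.0249,-0.0007,0.0017],[-0.0287,-0.0008,0.0031],[-0.0324,-0.001,0.0044]],"hand":[0.013,0.013,0.013,0.013,0.013,0.013,0.013,0.013]}'
python3 - <<'E'
from h import *
o,c,P=shot("top","z_t");print(o["clock"],o["eef_pos"],o["ft_force"],o["grip_width"])
print(Ro.from_quat(o["tool_rot"]).as_matrix().round(4))
o2,c2,P2=shot("side","z_s")
a=cv2.imread("pics/z_t.png")[165:225,220:300];b=cv2.imread("pics/z_s.png")[165:240,250:350]
cv2.imwrite("pics/z.png",np.hstack([cv2.resize(x,(400,340),interpolation=cv2.INTER_CUBIC) for x in(a,b)]))
E
```

```text
clock: 22.95
eef_pos: [0.5408, 0.0208, 0.0032]
tool_rot: [0.642, 0.747, -0.114, 0.132]
ft_force: [-0.6, 1.8, 0.7]
grip_width: 0.0129
22.95 [0.54080352 0.02075703 0.00316961] [-0.58405954  1.77562781  0.70922611] 0.012902477280192415
[[-1.409e-01  9.887e-01  5.100e-02]
 [ 9.287e-01  1.499e-01 -3.391e-01]
 [-3.429e-01 -4.000e-04 -9.394e-01]]
```

View pics/z.png

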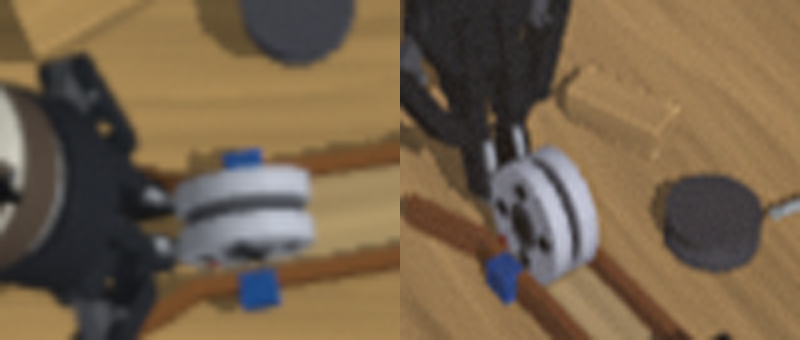

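```bash
python3 -m crank '{"dr":[[0,0,0],[0,0,0],[0,0,0],[0,0,0],[0,0,0],[0,0,0],[0,0,0],[0,0,0]],"travel":[[-0.0028,0,0.001],[-0.0056,-0.0001,0.0021],[-0.0085,-0.0001,0.0031],[-0.0113,-0.0001,0.0041],[-0.0141,-0.0002,0.0051],[-0.0169,-0.0002,0.0062],[-0.0197,-0.0002,0.0072],[-0.0216,-0.0002,0.0079]],"hand":[0.013,0.013,0.013,0.013,0.013,0.013,0.013,0.013]}'
python3 - <<'E'
from h import *
o,c,P=shot("top","ab_t");print(o["clock"],o["eef_pos"],o["ft_force"],o["grip_width"])
o2,c2,P2=shot("side","ab_s")
a=cv2.imread("pics/ab_t.png")[155:230,230:330];b=cv2.imread("pics/ab_s.png")[170:275,250:390]
cv2.imwrite("pics/ab.png",np.hstack([cv2.resize(x,(400,320),interpolation=cv2.INTER_CUBIC) for x in(a,b)]))
E
```

```text
clock: 24.05
eef_pos: [0.5441, -0.0023, 0.0032]
tool_rot: [0.642, 0.747, -0.114, 0.132]
ft_force: [-0.2, 0.6, -0.5]
grip_width: 0.0127
24.05 [ 0.5440582  -0.00226035  0.00319109] [-0.22283467  0.60828073 -0.53714425] 0.01270572607357702
```

View pics/ab.png

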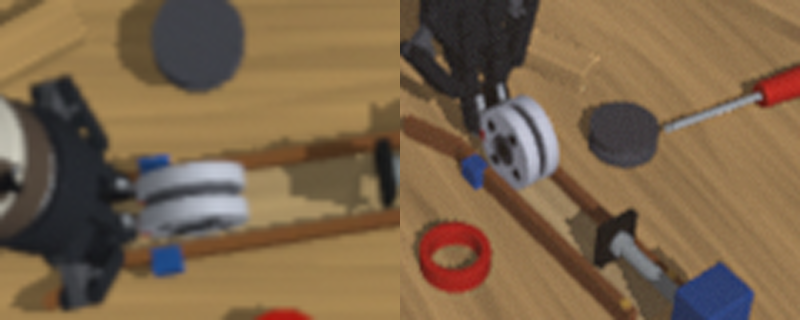

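```bash
python3 -m crank '{"dr":[[0,0,0],[0,0,0],[0,0,0],[0,0,0],[0,0,0],[0,0,0],[0,0,0],[0,0,0]],"travel":[[-0.0028,0,0.001],[-0.0056,-0.0001,0.0021],[-0.0085,-0.0001,0.0031],[-0.0113,-0.0001,0.0041],[-0.0141,-0.0002,0.0051],[-0.0169,-0.0002,0.0062],[-0.0197,-0.0002,0.0072],[-0.0216,-0.0002,0.0079]],"hand":[0.013,0.013,0.013,0.013,0.013,0.013,0.013,0.013]}'
python3 - <<'E'
from h import *
o,c,P=shot("top","ac_t");print(o["clock"],o["eef_pos"],o["ft_force"],o["grip_width"])
o2,c2,P2=shot("side","ac_s")
a=cv2.imread("pics/ac_t.png")[155:230,230:330];b=cv2.imread("pics/ac_s.png")[170:275,250:390]
cv2.imwrite("pics/ac.png",np.hstack([cv2.resize(x,(400,320),interpolation=cv2.INTER_CUBIC) for x in(a,b)]))
E
```

```text
clock: 25.15
eef_pos: [0.5473, -0.0247, 0.0032]
tool_rot: [0.642, 0.747, -0.114, 0.132]
ft_force: [0.0, 0.5, -0.0]
grip_width: 0.0133
25.15 [ 0.54734982 -0.02470017  0.00316892] [ 0.01530682  0.45087773 -0.0364277 ] 0.013253915073017092
```

View pics/ac.png

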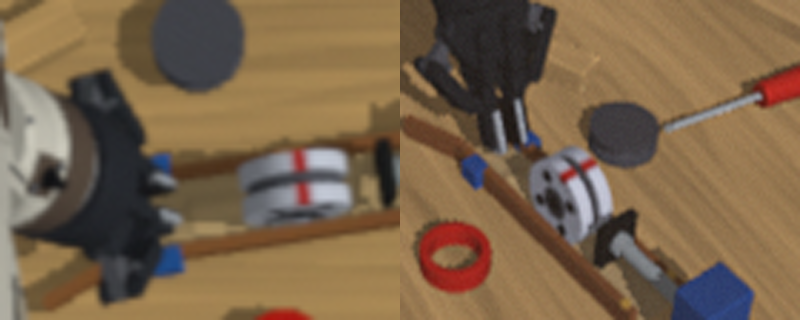

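```bash
python3 -m crank '{"dr":[[0,0,0],[0,0,0],[0,0,0],[0,0,0],[0,0,0],[0,0,0],[0,0,0],[0,0,0]],"travel":[[-0.0028,0,0.001],[-0.0056,-0.0001,0.0021],[-0.0085,-0.0001,0.0031],[-0.0113,-0.0001,0.0041],[-0.0141,-0.0002,0.0051],[-0.0169,-0.0002,0.0062],[-0.0197,-0.0002,0.0072],[-0.0216,-0.0002,0.0079]],"hand":[0.013,0.013,0.013,0.013,0.013,0.013,0.013,0.013]}'
python3 - <<'E'
from h import *
o,c,P=shot("top","ad_t");print(o["clock"],o["eef_pos"],o["ft_force"],o["grip_width"])
o2,c2,P2=shot("side","ad_s")
a=cv2.imread("pics/ad_t.png")[165:225,270:350];b=cv2.imread("pics/ad_s.png")[170:275,250:390]
cv2.imwrite("pics/ad.png",np.hstack([cv2.resize(x,(400,320),interpolation=cv2.INTER_CUBIC) for x in(a,b)]))
d=np.array([.14,-.99,0]);l=np.array([.99,.14,0]);org=np.array([.5392,.0167,0])
e=o["eef_pos"]-org;print(e@d,e@l)
E
```

```text
clock: 26.25
eef_pos: [0.5506, -0.0475, 0.0032]
tool_rot: [0.642, 0.747, -0.114, 0.132]
ft_force: [0.3, -0.1, -0.3]
grip_width: 0.0127
26.25 [ 0.55060328 -0.04746934  0.00315731] [ 0.30968668 -0.06414629 -0.28620129] 0.012681371117862354
0.06512410618532959 0.0023055372050466752
```

View pics/ad.png

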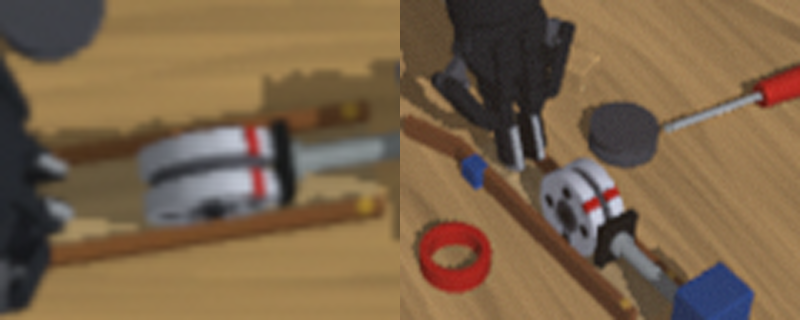

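```bash
python3 -m crank '{"dr":[[0,0,0],[0,0,0],[0,0,0],[0,0,0],[0,0,0]],"travel":[[-0.0028,-0.0015,0.001],[-0.0056,-0.003,0.0021],[-0.0085,-0.0031,0.0031],[-0.0113,-0.0031,0.0041],[-0.0131,-0.0031,0.0048]],"hand":[0.013,0.013,0.013,0.013,0.013]}'
python3 - <<'E'
from h import *
o,c,P=shot("top","ae_t");print(o["clock"],o["eef_pos"],o["ft_force"],o["grip_width"])
o2,c2,P2=shot("side","ae_s")
a=cv2.imread("pics/ae_t.png")[165:225,270:350];b=cv2.imread("pics/ae_s.png")[180:255,265:365]
cv2.imwrite("pics/ae.png",np.hstack([cv2.resize(x,(400,320),interpolation=cv2.INTER_CUBIC) for x in(a,b)]))
d=np.array([.14,-.99,0]);l=np.array([.99,.14,0]);org=np.array([.5392,.0167,0])
f=lambda u,v,z:(ray(P,c,(270+(u+.5)/5-.5,165+(v+.5)/5.333-.5),z)-org)
for u,z in((138,.038),(274,.038)): print(f(u,175,z)@d,f(u,175,z)@l)
E
```

```text
clock: 26.98
eef_pos: [0.5497, -0.0617, 0.0032]
tool_rot: [0.642, 0.747, -0.114, 0.132]
ft_force: [0.7, -0.5, -0.4]
grip_width: 0.013
26.975 [ 0.54969091 -0.06174186  0.00318025] [ 0.74920817 -0.50109924 -0.41410707] 0.013007838830828851
0.10020176091336641 0.0020096677803429744
0.16623120199543812 -0.007949194693953072
```

View pics/ae.png

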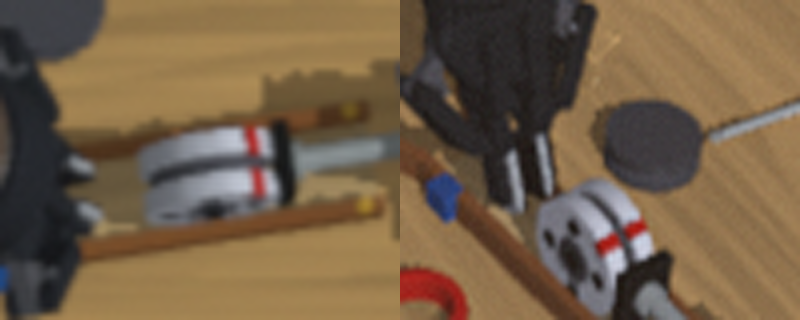

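```bash
python3 -m crank '{"dr":[[0,0,0],[0,0,0],[0,0,0],[0,0,0],[0,0,0],[0,0,0]],"travel":[[-0.0028,-0.001,0.001],[-0.0056,-0.001,0.0021],[-0.0085,-0.0011,0.0031],[-0.0113,-0.0011,0.0041],[-0.0131,-0.0011,0.0048],[-0.015,-0.0012,0.0055]],"hand":[0.013,0.013,0.013,0.013,0.013,0.013]}'
python3 - <<'E'
from h import *
o,c,P=shot("top","af_t");print(o["clock"],o["eef_pos"],o["ft_force"],o["grip_width"])
o2,c2,P2=shot("side","af_s")
a=cv2.imread("pics/af_t.png")[165:225,270:350];b=cv2.imread("pics/af_s.png")[180:255,265:365]
cv2.imwrite("pics/af.png",np.hstack([cv2.resize(x,(400,320),interpolation=cv2.INTER_CUBIC) for x in(a,b)]))
E
```

```text
clock: 27.82
eef_pos: [0.5508, -0.0776, 0.0031]
tool_rot: [0.642, 0.747, -0.114, 0.132]
ft_force: [-0.1, -0.0, -0.8]
grip_width: 0.0129
27.825 [ 0.55082341 -0.07764967  0.00311817] [-0.09547916 -0.01384442 -0.79289049] 0.012923226207457993
```

View pics/af.png

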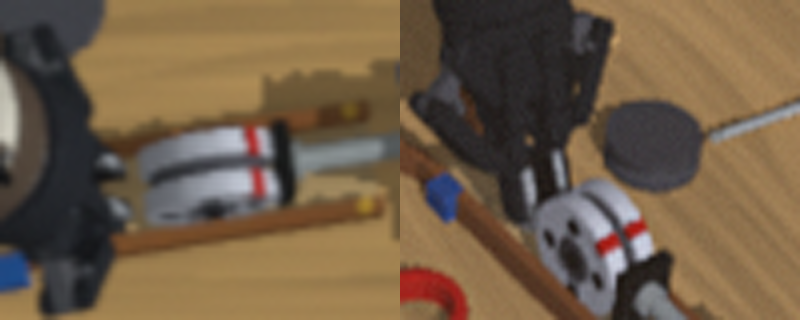

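```bash
python3 -m crank '{"dr":[[0,0,0],[0,0,0],[0,0,0],[0,0,0]],"travel":[[-0.0009,0,0.0003],[-0.0019,0,0.0007],[-0.0028,0,0.001],[-0.0038,0,0.0014]],"hand":[0.013,0.013,0.013,0.013]}'
```

```text
clock: 28.42
eef_pos: [0.5514, -0.0815, 0.0031]
tool_rot: [0.642, 0.747, -0.114, 0.132]
ft_force: [-0.7, 0.4, 0.5]
grip_width: 0.0134
```

```bash
python3 -m crank '{"dr":[[0,0,0],[0,0,0],[0,0,0]],"travel":[[-0.0009,0,0.0003],[-0.0019,0,0.0007],[-0.0024,0,0.0009]],"hand":[0.013,0.013,0.013]}'
python3 -m crank '{"dr":[[0,0,0],[0,0,0]],"travel":[[-0.0005,0,0.0002],[-0.0009,0,0.0003]],"hand":[0.013,0.013]}'
```

```text
clock: 28.8
eef_pos: [0.5518, -0.0841, 0.0031]
tool_rot: [0.642, 0.747, -0.114, 0.132]
ft_force: [0.1, 0.6, -0.8]
grip_width: 0.0132
clock: 29.05
eef_pos: [0.5518, -0.0845, 0.003]
tool_rot: [0.642, 0.747, -0.113, 0.132]
ft_force: [0.1, 1.6, 0.8]
grip_width: 0.0132
```

```bash
python3 -m crank '{"dr":[[0,0,0],[0,0,0]],"travel":[[-0.0005,0,0.0002],[-0.0009,0,0.0003]],"hand":[0.013,0.013]}'
python3 -m crank '{"dr":[[0,0,0],[0,0,0]],"travel":[[-0.0005,0,0.0002],[-0.0009,0,0.0003]],"hand":[0.013,0.013]}'
```

```text
clock: 29.3
eef_pos: [0.5519, -0.0852, 0.003]
tool_rot: [0.642, 0.747, -0.113, 0.131]
ft_force: [-1.7, 4.4, 2.0]
grip_width: 0.0128
clock: 29.55
eef_pos: [0.5519, -0.0859, 0.0029]
tool_rot: [0.642, 0.747, -0.113, 0.131]
ft_force: [-2.7, 6.5, 3.0]
grip_width: 0.0131
```

```bash
python3 -m crank '{"dr":[[0,0,0],[0,0,0]],"travel":[[0,0,-0.0006],[0,0,-0.0012]],"hand":[0.013,0.013]}'
python3 - <<'E'
from h import *
for i in range(4):
    o,c,P=shot("top" if i%2 else "side","ag_%d"%i);print(o["clock"],o["eef_pos"].round(5),o["ft_force"].round(2))
a=cv2.imread("pics/ag_1.png")[165:225,270:350];b=cv2.imread("pics/ag_0.png")[180:255,265:365]
cv2.imwrite("pics/ag.png",np.hstack([cv2.resize(x,(400,320),interpolation=cv2.INTER_CUBIC) for x in(a,b)]))
E
```

```text
clock: 29.8
eef_pos: [0.5514, -0.0861, 0.0036]
tool_rot: [0.642, 0.747, -0.114, 0.131]
ft_force: [-1.4, 3.6, -2.7]
grip_width: 0.013
29.8 [ 0.55144 -0.08608  0.00359] [-1.39  3.58 -2.66]
29.85 [ 0.55152 -0.08614  0.00369] [-2.4   3.93 -2.06]
29.9 [ 0.55156 -0.08618  0.00371] [-1.96  4.16 -2.24]
29.95 [ 0.55155 -0.08624  0.00373] [-0.39  4.1  -3.17]
```

View pics/ag.png

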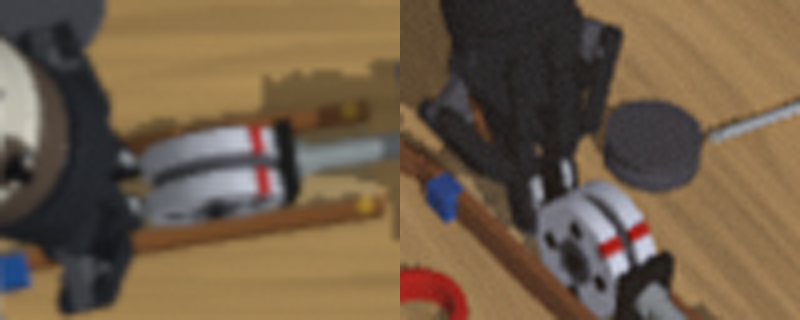

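```bash
python3 -m crank '{"dr":[[0,0,0],[0,0,0]],"travel":[[-0.0005,0,-0.0001],[-0.001,0,-0.0002]],"hand":[0.013,0.013]}'
python3 -m crank '{"dr":[[0,0,0],[0,0,0]],"travel":[[0,0,0],[0,0,0]],"hand":[0.013,0.013]}'
```

```text
clock: 30.25
eef_pos: [0.5518, -0.0869, 0.0044]
tool_rot: [0.642, 0.747, -0.114, 0.131]
ft_force: [-2.1, 5.3, -3.7]
grip_width: 0.0132
clock: 30.5
eef_pos: [0.5518, -0.0868, 0.0044]
tool_rot: [0.642, 0.747, -0.113, 0.131]
ft_force: [-3.2, 5.0, -3.1]
grip_width: 0.0128
```

```bash
python3 -m crank '{"dr":[[0,0,0],[0,0,0],[0,0,0]],"travel":[[-0.0003,0,0.0003],[-0.0003,0,0.0003],[-0.0003,0,0.0003]],"hand":[0.013,0.013,0.013]}'
python3 -m crank '{"dr":[[0,0,0],[0,0,0],[0,0,0],[0,0,0]],"travel":[[0,0,0],[0,0,0],[0,0,0],[0,0,0]],"hand":[0.013,0.013,0.013,0.013]}'
python3 -m crank '{"dr":[[0,0,0],[0,0,0],[0,0,0],[0,0,0]],"travel":[[0,0,0],[0,0,0],[0,0,0],[0,0,0]],"hand":[0.013,0.013,0.013,0.013]}'
```

```text
clock: 30.88
eef_pos: [0.5518, -0.087, 0.0042]
tool_rot: [0.642, 0.747, -0.113, 0.131]
ft_force: [-1.5, 6.1, -2.8]
grip_width: 0.013
clock: 31.38
eef_pos: [0.5518, -0.087, 0.0042]
tool_rot: [0.642, 0.747, -0.113, 0.131]
ft_force: [-2.1, 5.7, -2.9]
grip_width: 0.0128
clock: 31.88
eef_pos: [0.5518, -0.087, 0.0042]
tool_rot: [0.642, 0.747, -0.113, 0.131]
ft_force: [-1.5, 6.4, -2.8]
grip_width: 0.0128
```

```bash
python3 -m crank '{"dr":[[0,0,0],[0,0,0],[0,0,0],[0,0,0],[0,0,0],[0,0,0],[0,0,0],[0,0,0],[0,0,0],[0,0,0]],"travel":[[0,0,0],[0,0,0],[0.0007,0,-0.0003],[0.0014,0,-0.0005],[0.0021,0,-0.0008],[0.0028,0,-0.001],[0.0038,0,-0.0014],[0.0056,0,-0.0021],[0.0085,0,-0.0031],[0.0131,0,-0.0048]],"hand":[0.013,0.013,0.013,0.013,0.013,0.013,0.013,0.013,0.013,0.013]}'
python3 -m crank '{"dr":[[0,0,0],[0,0,0],[0,0,0],[0,0,0],[0,0,0],[0,0,0],[0,0,0],[0,0,0]],"travel":[[0.009,0,-0.0034],[0.018,0,-0.0069],[0.018,0,-0.03],[0.018,0,-0.07],[0.018,0,-0.12],[0.018,0,-0.12],[0.018,0,-0.12],[0.018,0,-0.12]],"hand":[0.013,0.013,0.013,0.013,0.013,0.013,0.013,0.013]}'
python3 - <<'E'
from h import *
o,c,P=shot("top","ah_t");print(o["clock"],o["eef_pos"],o["ft_force"],o["grip_width"])
shot("side","ah_s")
a=cv2.imread("pics/ah_t.png")[165:225,270:350];b=cv2.imread("pics/ah_s.png")[180:255,265:365]
cv2.imwrite("pics/ah.png",np.hstack([cv2.resize(x,(400,320),interpolation=cv2.INTER_CUBIC) for x in(a,b)]))
E
```

```text
clock: 33.12
eef_pos: [0.5506, -0.0739, 0.005]
tool_rot: [0.642, 0.746, -0.114, 0.132]
ft_force: [0.6, -0.2, -0.2]
grip_width: 0.013
clock: 34.12
eef_pos: [0.5403, -0.0168, 0.1097]
tool_rot: [0.642, 0.747, -0.115, 0.131]
ft_force: [-0.3, 0.1, -0.3]
grip_width: 0.0131
34.125 [ 0.54033783 -0.01675189  0.10966907] [-0.34806051  0.09780388 -0.31876715] 0.013077539304093042
```

View pics/ah.png

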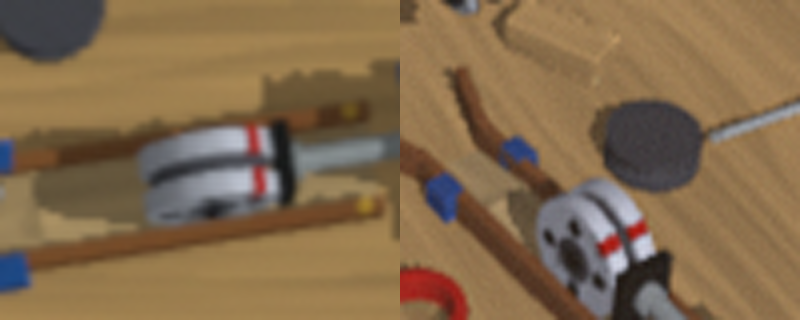

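View pics/ah_t.png

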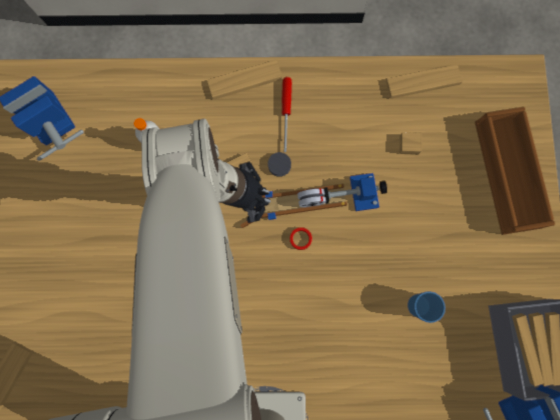

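Run:
```python
from h import *
print(job.job_done())
```

```text
the job is handed in; nothing more can be done
None
```

The pulley is parked in the rolling rest, standing on its own against the rubber nose, and I handed the job in at about 34 s. No verdict is reported back.

**What I did:** I set the pulley straight in front of the lane with the gripper. I then pushed it from behind, so that it rolled up the ramp and over the crest and ran on to the nose by itself. I pressed it there for a little over a second at about 6 N, measured at the wrist. Finally I backed off slowly and lifted the hand clear.

**Last checks:** Both camera views show the pulley upright against the nose. The other things near the rest have not visibly moved. The robot's force reading is about zero, and the arm is touching nothing that I can see.

**What did not go cleanly:**
- **First sideways shift:** the first try, with the pulley pinched, dragged it only about 3 mm with up to about 24 N pressing down. I redid it as a light push low on its side.
- **Jams while pushing:** the push jammed three times, once with the pads in the groove and then with the tips too high, because they really sat about 20 mm behind the reported tool point. The worst reading was about 43 N at the wrist, and the pulley may have skidded a little there. After each jam I backed off and pushed again, finally lower down.
- **Press force:** the wrist reading stayed at about 7 N or less the whole time the fingers were against the pulley at the nose. The force on the nose itself I could only work out from that.
- **Contact with the nose:** the roll-in bump was not measured. The final contact is judged from the pictures, good to about 2 mm.

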